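# Dock the weighted loggers ballast down and start the readout

## Robot

A 7-joint arm with a two-finger parallel gripper is mounted at the origin on a cart in front of the work surface, level with it; the furniture and walls round the work are solid. World frame = base frame: x ahead of the robot, y to its left, z up, the work surface at z = 0. Lengths are in m, angles in degrees, forces in N, time in s.
With the tool pointing down it reaches from about 0.425 to 0.875 m from the base axis. Payload 4.7 kg.
Tool frame: the origin (TCP) lies midway between the tips of the shut fingers; the grasp point (between the pads) lies 19 mm behind it; z points along the fingers, x is the direction in which the jaws open and shut, and the axes are right-handed (so a half turn about z gives the same grasp; the last joint's range is limited). The gripper opens to 87 mm and grips with 3 to 60 N. Pads are 19 mm wide; open, the fingers measure 117 mm over their backs; the gripper's body (75 mm by 190 mm) begins 51 mm behind the grasp point.
Start: joints at [70.651, 18.392, -4.016, 83.108, 1.295, 78.541, -3.26], TCP at [0.224, -0.61, 0.223] pointing down, gripper open.
Joint ranges: [-163.93, 163.93], [-17.29, 119.83], [-79.2, 71.16], [3.27, 140.29], [-89.18, 269.18], [5.43, 117.66], [-154.24, 154.24]. Speed limits (degrees/s): [147.25, 147.25, 180, 180, 180, 180, 180].

## Interface

Orientations are given as [roll, pitch, yaw] about the fixed x, y, z axes, in that order (R = Rz(yaw) Ry(pitch) Rx(roll)).
In Python, from cell import telemetry, optics, env gives the robot as it stands.
- The arm moves only by the tool arm_command, never from a script. Its arguments are lists of equal length, an entry for each row: "translation": the shift along the tool's x, y, z in cm, a list of three; "twist": the turn about the tool's z in degrees. In form: {"translation": [[x, y, z], ...], "twist": [twist, ...]}. A call has 1 to 10 rows; each row shifts and turns the pose as measured when the row begins, along the tool's axes as they then stand; what a row does not reach is not made up. A row lasts 1/8 s, in which the tool goes at most 62.5 mm and 10.7 degrees, less where a joint would pass 70% of its speed; a pose out of reach is approached as far as the arm can. A call is refused whole if a number of a shift passes 6.25 or a number of a turn 10.7, either way. A call with a gripper value outside its range is refused whole. "grip" is the opening in per cent of the stroke, from 0 (shut) to 100 (fully open), set as the call begins (left out, the last holds). The fingers move at their own pace and stop on an object; "force" is the grip in N (left out, the last holds). Time passes only in rows, so rows that do not move let the fingers close. It gives the time, the measured TCP pose, the force and the opening at its end, in the units of the state.
- telemetry.get_obs(): the state, without advancing time (a new reading comes with each control period).
- optics.read_camera(name): name is "scene" or "top"; returns a dict with "img" (400x640x3 uint8, blue, green, red), "fx", "fy", "cx", "cy" (pixels), "extrinsics" (4x4, takes a point from camera to world coordinates). Camera axes: x right, y up, looking along -z (the intrinsics and any distortion apply to the point x, -y, -z); pixel columns grow to the right and rows downward; lengths in m; the calibration is good to about 2 mm. A picture is of the moment at which its call begins. There is no depth.
- env.sign_off(): hands the job in, once; it reports no verdict.
The state is a dict: "time_s": time; "qpos": joint angles; "joint_velocities": joint speeds; "effort": joint torques, N m; "tool_pos": TCP position; "tool_rot": TCP orientation; "force": force on the tool from outside, world axes, zero at the start; "wrist_torque": the same for the moment, N m; "grip_width": finger opening in m.
Only numpy, scipy, OpenCV 4.12 (cv2) and the standard library are available. Lean on these libraries where they do the work, as an engineer would, in place of code of your own. Each camera call takes 0.05 s, during which the arm holds its last target. There are 200 camera calls.

## Task

The loggers lying on the bench go back into the readout dock: each is weighted inside at one end, so find its heavy end by how it balances in the grip, and stand every one of them upright, heavy end down, in an empty pocket of its own, leaving the loggers that are already docked standing in their pockets. When all are standing steadily, press the green start key fully down and let it come up again. Do not disturb the timer and the bottles.

Things in the scene. Friction and masses are not known exactly. Their poses are not given: they have to be found in the camera images.
- spare0: Loose logger, lying at first: square white body 40 x 40 mm with a grey middle, 100 mm long over its orange domed ends (the flats end 9 mm short of either end). 0.24 kg. Origin at mid length, x along it, y and z normal to flats. Origin 20 mm up lying, 50 standing on the bench, 58 in a pocket. Hidden ballast sets its balance point 35 mm off the middle, to either end, whatever x says. May be absent.
- spare1: Loose logger of the same make and frame as spare0; its heavy end may be the +x or the -x end, and both look alike. On its heavy end a logger rights itself from tilts up to about 10 degrees and stays up (the dome is a ball of 20 mm radius); on its light end it topples, or leans well over on a pocket's rim. May be absent.
- spare2: Loose logger of the same make and frame as spare0; its heavy end may be the +x or the -x end, and both look alike. On its heavy end a logger rights itself from tilts up to about 10 degrees and stays up (the dome is a ball of 20 mm radius); on its light end it topples, or leans well over on a pocket's rim. May be absent.
- spare3: Loose logger of the same make and frame as spare0; its heavy end may be the +x or the -x end, and both look alike. On its heavy end a logger rights itself from tilts up to about 10 degrees and stays up (the dome is a ball of 20 mm radius); on its light end it topples, or leans well over on a pocket's rim. May be absent.
- docked0: Logger of the same make that already stands, heavy end down, in a pocket of the dock. Origin at the tip of its foot, 8 mm above the bench; z along it, up; x and y normal to the collar's flats. May be absent.
- docked1: Logger of the same make that already stands, heavy end down, in a pocket of the dock. Origin at the tip of its foot, 8 mm above the bench; z along it, up; x and y normal to the collar's flats. May be absent.
- docked2: Logger of the same make that already stands, heavy end down, in a pocket of the dock. Origin at the tip of its foot, 8 mm above the bench; z along it, up; x and y normal to the collar's flats. May be absent.
- docked3: Logger of the same make that already stands, heavy end down, in a pocket of the dock. Origin at the tip of its foot, 8 mm above the bench; z along it, up; x and y normal to the collar's flats. May be absent.
- docked4: Logger of the same make that already stands, heavy end down, in a pocket of the dock. Origin at the tip of its foot, 8 mm above the bench; z along it, up; x and y normal to the collar's flats. May be absent.
- docked5: Logger of the same make that already stands, heavy end down, in a pocket of the dock. Origin at the tip of its foot, 8 mm above the bench; z along it, up; x and y normal to the collar's flats. May be absent.
- dock: Readout dock, fixed to the bench: white plate 12 mm thick, 230 mm along x, from -140 to +80 mm along y, with six square pockets (3 along x, 75 mm apart; 2 along y, 80 mm apart) and a grey shoulder with a green key at the -y end. Origin under the centre of the six pockets, on the bench. Pockets are 42 x 42 mm and 4 mm deep; they place the foot of a logger but do not hold it up.
- pocket0 (a point): Centre of the floor of a pocket, 8 mm above the bench, at x = -75, y = -40 mm in the dock's frame. Pockets are numbered alike in every start; which ones are taken varies.
- pocket1 (a point): Centre of the floor of a pocket, 8 mm above the bench, at x = -75, y = 40 mm in the dock's frame. Pockets are numbered alike in every start; which ones are taken varies.
- pocket2 (a point): Centre of the floor of a pocket, 8 mm above the bench, at x = 0, y = -40 mm in the dock's frame. Pockets are numbered alike in every start; which ones are taken varies.
- pocket3 (a point): Centre of the floor of a pocket, 8 mm above the bench, at x = 0, y = 40 mm in the dock's frame. Pockets are numbered alike in every start; which ones are taken varies.
- pocket4 (a point): Centre of the floor of a pocket, 8 mm above the bench, at x = 75, y = -40 mm in the dock's frame. Pockets are numbered alike in every start; which ones are taken varies.
- pocket5 (a point): Centre of the floor of a pocket, 8 mm above the bench, at x = 75, y = 40 mm in the dock's frame. Pockets are numbered alike in every start; which ones are taken varies.
- start_top (a point): Top centre of the green start key, a round push key of 28 mm diameter, at x = 0, y = -110 mm in the dock's frame; it is pressed straight down.
- start (a joint): Travel of the start key, m: 0 is up, 0.006 fully down. A spring lifts it again; fully down takes 4 N.
- timer: White bench timer lying on its back, 72 x 64 x 18 mm, origin under its centre. Not part of the job, nor are the fixed things round the work: the printer (world x over 0.48 m with y over 0.25 m) and the screen, whose nearest edge stands at x = 0.655, y = -0.35 m from 0.145 m above the bench upwards, and which runs away from there towards +x and +y.
- brown_bottle: Brown reagent bottle with a black cap, 58 mm wide, 106 mm tall, origin under its centre. Not part of the job.
- blue_cap_bottle: White reagent bottle with a blue cap, 48 mm wide, 89 mm tall, origin under its centre. Not part of the job.
Not all that is in view belongs to the job. Leave any yellow look-alike of the spare0 alone.

How it is judged (in metres and radians):
On the way, in this order (a step that is already met when the one before it is completed fails the run):
1. every spare logger stands upright in a pocket ((horizontal distance between spare0 and pocket0 below 0.012 m or horizontal distance between spare0 and pocket1 below 0.012 m or horizontal distance between spare0 and pocket2 below 0.012 m or horizontal distance between spare0 and pocket3 below 0.012 m or horizontal distance between spare0 and pocket4 below 0.012 m or horizontal distance between spare0 and pocket5 below 0.012 m) and (angle between spare0's own x axis and vertical below 0.12 rad or angle between spare0's own x axis and vertical above 3.0216 rad) and height (world z) of spare0 between 0.053 and 0.063 m and (horizontal distance between spare1 and pocket0 below 0.012 m or horizontal distance between spare1 and pocket1 below 0.012 m or horizontal distance between spare1 and pocket2 below 0.012 m or horizontal distance between spare1 and pocket3 below 0.012 m or horizontal distance between spare1 and pocket4 below 0.012 m or horizontal distance between spare1 and pocket5 below 0.012 m) and (angle between spare1's own x axis and vertical below 0.12 rad or angle between spare1's own x axis and vertical above 3.0216 rad) and height (world z) of spare1 between 0.053 and 0.063 m and (horizontal distance between spare2 and pocket0 below 0.012 m or horizontal distance between spare2 and pocket1 below 0.012 m or horizontal distance between spare2 and pocket2 below 0.012 m or horizontal distance between spare2 and pocket3 below 0.012 m or horizontal distance between spare2 and pocket4 below 0.012 m or horizontal distance between spare2 and pocket5 below 0.012 m) and (angle between spare2's own x axis and vertical below 0.12 rad or angle between spare2's own x axis and vertical above 3.0216 rad) and height (world z) of spare2 between 0.053 and 0.063 m and (horizontal distance between spare3 and pocket0 below 0.012 m or horizontal distance between spare3 and pocket1 below 0.012 m or horizontal distance between spare3 and pocket2 below 0.012 m or horizontal distance between spare3 and pocket3 below 0.012 m or horizontal distance between spare3 and pocket4 below 0.012 m or horizontal distance between spare3 and pocket5 below 0.012 m) and (angle between spare3's own x axis and vertical below 0.12 rad or angle between spare3's own x axis and vertical above 3.0216 rad) and height (world z) of spare3 between 0.053 and 0.063 m), for 1 s.
2. the start key is pressed down (value of joint start above 0.0045 m), for 0.05 s.
At the end, for the whole second after the job is handed in: Every logger, spare or docked, stands upright (0.12 rad) in a pocket of its own, within 12 mm of its centre, within 5 mm of its full depth, released and at rest (0.03 m/s, 0.4 rad/s); the start key, pressed 4.5 mm or more after all the spares stood for 1 s, is up again (below 2 mm) (all of step 1 and linear speed of each of spare0, spare1, spare2, spare3, docked0, docked1, docked2, docked3, docked4, docked5 below 0.03 m/s and angular speed of each of spare0, spare1, spare2, spare3, docked0, docked1, docked2, docked3, docked4, docked5 below 0.4 rad/s and (horizontal distance between docked0 and pocket0 below 0.012 m or horizontal distance between docked0 and pocket1 below 0.012 m or horizontal distance between docked0 and pocket2 below 0.012 m or horizontal distance between docked0 and pocket3 below 0.012 m or horizontal distance between docked0 and pocket4 below 0.012 m or horizontal distance between docked0 and pocket5 below 0.012 m) and angle between each of docked0, docked1, docked2, docked3, docked4, docked5's own z axis and vertical below 0.12 rad and height (world z) of docked0 between 0.003 and 0.013 m and (horizontal distance between docked1 and pocket0 below 0.012 m or horizontal distance between docked1 and pocket1 below 0.012 m or horizontal distance between docked1 and pocket2 below 0.012 m or horizontal distance between docked1 and pocket3 below 0.012 m or horizontal distance between docked1 and pocket4 below 0.012 m or horizontal distance between docked1 and pocket5 below 0.012 m) and height (world z) of docked1 between 0.003 and 0.013 m and (horizontal distance between docked2 and pocket0 below 0.012 m or horizontal distance between docked2 and pocket1 below 0.012 m or horizontal distance between docked2 and pocket2 below 0.012 m or horizontal distance between docked2 and pocket3 below 0.012 m or horizontal distance between docked2 and pocket4 below 0.012 m or horizontal distance between docked2 and pocket5 below 0.012 m) and height (world z) of docked2 between 0.003 and 0.013 m and (horizontal distance between docked3 and pocket0 below 0.012 m or horizontal distance between docked3 and pocket1 below 0.012 m or horizontal distance between docked3 and pocket2 below 0.012 m or horizontal distance between docked3 and pocket3 below 0.012 m or horizontal distance between docked3 and pocket4 below 0.012 m or horizontal distance between docked3 and pocket5 below 0.012 m) and height (world z) of docked3 between 0.003 and 0.013 m and (horizontal distance between docked4 and pocket0 below 0.012 m or horizontal distance between docked4 and pocket1 below 0.012 m or horizontal distance between docked4 and pocket2 below 0.012 m or horizontal distance between docked4 and pocket3 below 0.012 m or horizontal distance between docked4 and pocket4 below 0.012 m or horizontal distance between docked4 and pocket5 below 0.012 m) and height (world z) of docked4 between 0.003 and 0.013 m and (horizontal distance between docked5 and pocket0 below 0.012 m or horizontal distance between docked5 and pocket1 below 0.012 m or horizontal distance between docked5 and pocket2 below 0.012 m or horizontal distance between docked5 and pocket3 below 0.012 m or horizontal distance between docked5 and pocket4 below 0.012 m or horizontal distance between docked5 and pocket5 below 0.012 m) and height (world z) of docked5 between 0.003 and 0.013 m and value of joint start below 0.002 m); the robot touches nothing.
It fails at once if the timer is pushed more than 5 cm (distance of timer from where it was at the start of the episode above 0.05 m).
It fails at once if the brown bottle is pushed more than 5 cm (distance of brown_bottle from where it was at the start of the episode above 0.05 m).
It fails at once if the blue-capped bottle is pushed more than 5 cm (distance of blue_cap_bottle from where it was at the start of the episode above 0.05 m).
Of docked0, docked1, docked2, docked3, docked4, docked5 only 1 to 2 are there at a start; the rules pass over those that are not, and their reading is None.
Of spare0, spare1, spare2, spare3 only 3 to 4 are there at a start; the rules pass over those that are not, and their reading is None.
At some moment in a run one of spare0, spare1, spare2, spare3 may be knocked a few centimetres aside while the robot is not near it.
Once in a run the grip may slacken for a moment while it holds something.
It also fails if it takes over 210 s, if anything falls off the work surface, if the arm or the gripper's body presses on something with over 40 N, if the wrist force passes 120 N, or if a joint passes its speed limit or range.

## Working session

There is one attempt and no reset: what is moved stays moved. The work goes in short steps, Python scripts to look and compute and a tool call to move; the robot and the scene stay as the last step left them, time stands still between calls to the robot, and variables do not carry over. Pictures are saved under pics/ and viewed, about 12 in all and at most 16, crops included, and the job is handed in when it is done.

Besides the shell and the picture viewer there is one more tool, called after "Emit:" by a JSON object that holds its "api" and its "payload", one argument or row to a line. arm_command: Moves the arm, as the interface text tells. Its arguments: {"type":"object","properties":{"translation":{"type":"array","items":{"type":"array","items":{"type":"number"}}},"twist":{"type":"array","items":{"type":"number"}},"grip":{"type":"number"},"force":{"type":"number"}},"required":["translation","twist"]}

```bash
mkdir -p pics; ls
cat > h.py <<'E'
import numpy as np, cv2
from cell import telemetry, optics, env
def cam(n):
    c=optics.read_camera(n); return c
def ray(c,u,v,z):
    E=np.array(c["extrinsics"]); d=np.array([(u-c["cx"])/c["fx"],-(v-c["cy"])/c["fy"],-1.0])
    d=E[:3,:3]@d; o=E[:3,3]; return o+d*(z-o[2])/d[2]
def proj(c,p):
    E=np.array(c["extrinsics"]); q=E[:3,:3].T@(np.array(p)-E[:3,3])
    return c["cx"]+c["fx"]*q[0]/-q[2], c["cy"]-c["fy"]*q[1]/-q[2]
E
python3 - <<'E'
from h import *
for n in ("scene","top"):
    c=cam(n); cv2.imwrite(f"pics/{n}0.png",c["img"]); print(n,{k:v for k,v in c.items() if k!="img"})
print(telemetry.get_obs())
E
```

```text
pics
scene {'fx': 444.551021591356, 'fy': 444.551021591356, 'cx': 317.0385189334117, 'cy': 198.2650858296302, 'extrinsics': array([[-0.74154003,  0.30237327, -0.59890633, -0.14758524],
       [-0.67039374, -0.29898332,  0.67910324,  0.80055059],
       [ 0.02627967,  0.90508529,  0.42441725,  0.59156481],
       [ 0.        ,  0.        ,  0.        ,  1.        ]])}
top {'fx': 402.2077334818573, 'fy': 402.2077334818573, 'cx': 321.47671758387213, 'cy': 199.71549859211908, 'extrinsics': array([[ 0.0237326 ,  0.9979104 , -0.06009653,  0.52641341],
       [-0.99950822,  0.02245227, -0.02189111, -0.0802505 ],
       [-0.02049606,  0.06058651,  0.9979525 ,  1.21393618],
       [ 0.        ,  0.        ,  0.        ,  1.        ]])}
{'time_s': 0.1, 'qpos': array([70.65138799, 18.4360482 , -4.0155048 , 83.17050509,  1.29630487,
       78.54171197, -3.25730399]), 'joint_velocities': array([-0.03162876, -0.12384857, -0.0308164 , -0.25368958, -0.00252371,
        0.0207294 ,  0.0562908 ]), 'effort': array([-2.27431974e-04, -4.92571449e+01, -4.05905563e-01, -3.13397849e+01,
       -6.41935738e-02,  3.95521824e-02,  7.63275352e-05]), 'tool_pos': array([ 0.22374505, -0.60972066,  0.22153418]), 'tool_rot': array([ 1.79993092e+02,  1.02955347e-01, -6.98388111e+01]), 'force': array([ 0.16574486, -0.28135758, -0.33439164]), 'wrist_torque': array([ 0.02319967, -0.02575666,  0.00834544]), 'grip_width': 0.08720927071964492}
```

View pics/top0.png

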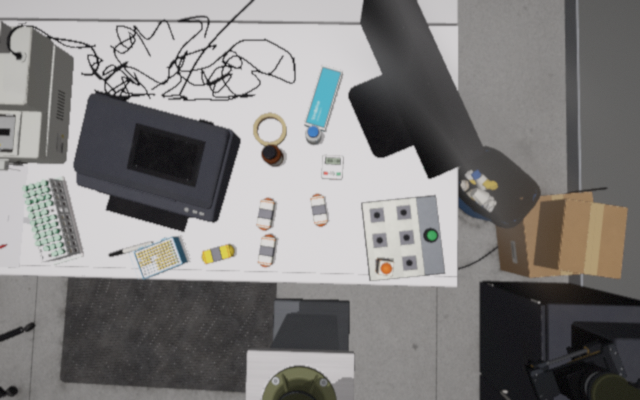

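View pics/scene0.png

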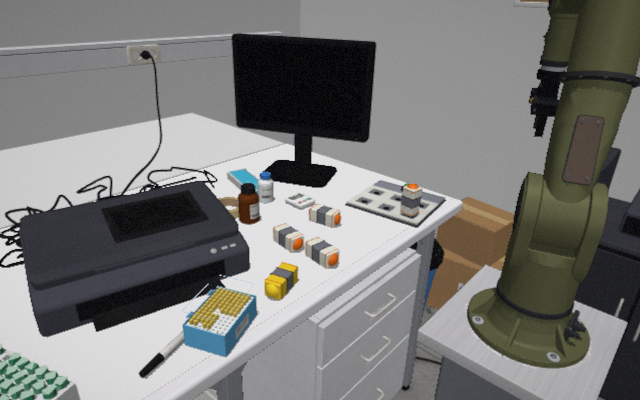

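The top view shows three spares, at about (266,213), (319,209) and (267,250). A yellow look-alike is at (218,253). The dock has one logger docked, at (385,267), and five dark empty pockets. The start key is at (431,235), the timer at (332,167), and the bottles at (272,155) and (314,134).

```bash
cat >> h.py <<'E'
def blobs(m,amin=3):
    n,l,s,ce=cv2.connectedComponentsWithStats(m.astype(np.uint8))
    return [(ce[i],s[i][4]) for i in range(1,n) if s[i][4]>=amin]
def spares(c):
    "orange end blobs paired -> (center, axis angle) on z=.02"
    hsv=cv2.cvtColor(c["img"],cv2.COLOR_BGR2HSV)
    H,S,V=[hsv[...,i].astype(int) for i in range(3)]
    m=((H<14)|(H>174))&(S>70)&(V>110)
    m[:180]=0; m[:,:190]=0; m[:,350:]=0; m[275:]=0
    return [(b,ray(c,*b,0.022)[:2].round(4),a) for b,a in blobs(m)]
E
python3 - <<'E'
from h import *
c=cam("top"); im=c["img"]
for b,p,a in spares(c): print(b.round(1),p,a)
g=cv2.cvtColor(im,cv2.COLOR_BGR2GRAY)
m=(g<110); m[:, :250]=0; m[:190]=0; m[280:]=0; m[:,450:]=0
print("dark")
for b,a in blobs(m,8): print(b.round(1),a,ray(c,*b,.04 if b[0]<340 else .010).round(4))
hsv=cv2.cvtColor(im,cv2.COLOR_BGR2HSV)
k=(hsv[...,0]>50)&(hsv[...,0]<80)&(hsv[...,1]>120); k[:,:350]=0;k[:190]=0; k[280:]=0
for b,a in blobs(k,8): print("green",b,a,ray(c,*b,.03).round(4))
a=cv2.resize(im[185:285,190:450],None,fx=3,fy=3,interpolation=cv2.INTER_CUBIC)
cv2.imwrite("pics/crop1.png",a)
E
```

```text
[316.4 194.8] [ 0.6125 -0.0387] 10
[268.3 199. ] [0.5968 0.1044] 15
[320.8 224.5] [ 0.5248 -0.0538] 13
[269.3 226.3] [0.5157 0.0986] 3
[263.2 228.5] [0.5089 0.1167] 11
[269.4 235.6] [0.4882 0.0975] 16
[264.  265.5] [0.4001 0.1108] 8
dark
[403.2 212.1] 40 [ 0.5675 -0.2984  0.01  ]
[272.  214.7] 19 [0.5498 0.0892 0.04  ]
[376.5 214.8] 36 [ 0.5574 -0.2191  0.01  ]
[430.  234.9] 135 [ 0.5017 -0.3782  0.01  ]
[406.1 237.2] 40 [ 0.4931 -0.3077  0.01  ]
[379.1 239.9] 38 [ 0.4831 -0.2278  0.01  ]
[273.1 251.7] 19 [0.4424 0.0826 0.04  ]
[379.7 262.9] 41 [ 0.4152 -0.2309  0.01  ]
[409.  262.3] 40 [ 0.4192 -0.3171  0.01  ]
green [431.45882353 234.95294118] 85 [ 0.502  -0.3776  0.03  ]
```

View pics/crop1.png

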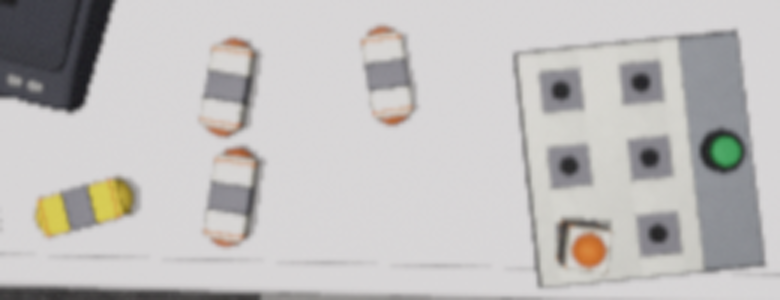

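The crop confirms three spares, and one docked logger at pocket 1. The dock fits a centre of (0.488,-0.268) and a yaw of 7.2°. The tool only points down, so I will grip each spare softly near one end and let the heavy end swing down. First I fix the spare axes and plan the moves.

```bash
cat >> h.py <<'E'
def axis(c,u,v,rad=22,plane=0.022,heading=None):
    "centre from band px guess; saturation-weighted orange ends"
    hsv=cv2.cvtColor(c["img"],cv2.COLOR_BGR2HSV).astype(float)
    yy,xx=np.mgrid[:400,:640]
    w=np.clip(hsv[...,1]-45,0,None)*((hsv[...,0]<16)|(hsv[...,0]>172))*(np.hypot(xx-u,yy-v)<rad)
    up=w*(yy<v-8); dn=w*(yy>v+8)
    e=[ray(c,(k*xx).sum()/k.sum(),(k*yy).sum()/k.sum(),plane)[:2] for k in (up,dn)]
    d=e[0]-e[1]
    return (e[0]+e[1])/2, np.degrees(np.arctan2(d[1],d[0])), np.hypot(*d), ray(c,u,v,.04)[:2]
def go(tx,ty,tz,yaw=None,step=5.5):
    o=telemetry.get_obs(); p=np.array(o["tool_pos"]); y0=o["tool_rot"][2]
    yaw=y0 if yaw is None else yaw
    dyaw=(yaw-y0+180)%360-180; d=(np.array([tx,ty,tz])-p)*100
    n=int(max(1,np.ceil(np.hypot(d[0],d[1])/step),np.ceil(abs(d[2])/step),np.ceil(abs(dyaw)/9)))
    y=np.radians(y0); print("at",p.round(4),"yaw",round(y0,1),"need world cm",d.round(2),"dyaw",round(dyaw,1),"n",n)
    rows=[]
    for i in range(n):
        y=np.radians(y0+dyaw*i/n); w=d/n
        rows.append([round(x,2) for x in (w[0]*np.cos(y)+w[1]*np.sin(y), w[0]*np.sin(y)-w[1]*np.cos(y), -w[2])])
    print("rows",rows,"twist each",round(-dyaw/n,2))
E
python3 - <<'E'
from h import *
c=cam("top")
for u,v in ((265.7,213.7),(319.7,209.7),(266.7,251)): print(axis(c,u,v))
go(0.55,-0.05,0.2,-80)
E
```

```text
(array([0.54883232, 0.10613139]), np.float64(-3.632709169842488), np.float64(0.09404230442941369), array([0.55244004, 0.10777232]))
(array([ 0.56844029, -0.04648452]), np.float64(10.193621168766487), np.float64(0.08835793386466582), array([ 0.56778489, -0.05000365]))
(array([0.44455442, 0.1034454 ]), np.float64(-8.15187723267446), np.float64(0.08771310746594109), array([0.44403347, 0.10136316]))
at [ 0.2238 -0.6099  0.2219] yaw -69.8 need world cm [32.62 55.99 -2.19] dyaw -10.2 n 12
rows [[np.float64(-3.44), np.float64(-4.16), np.float64(0.18)], [np.float64(-3.5), np.float64(-4.11), np.float64(0.18)], [np.float64(-3.56), np.float64(-4.06), np.float64(0.18)], [np.float64(-3.62), np.float64(-4.0), np.float64(0.18)], [np.float64(-3.68), np.float64(-3.95), np.float64(0.18)], [np.float64(-3.74), np.float64(-3.89), np.float64(0.18)], [np.float64(-3.8), np.float64(-3.84), np.float64(0.18)], [np.float64(-3.85), np.float64(-3.78), np.float64(0.18)], [np.float64(-3.91), np.float64(-3.72), np.float64(0.18)], [np.float64(-3.96), np.float64(-3.67), np.float64(0.18)], [np.float64(-4.02), np.float64(-3.61), np.float64(0.18)], [np.float64(-4.07), np.float64(-3.55), np.float64(0.18)]] twist each 0.85
```

Emit:
{"api": "arm_command", "payload": {
  "translation": [
    [-3.5,-4.1,0],
    [-3.5,-4.1,0],
    [-3.6,-4.0,0],
    [-3.6,-4.0,0],
    [-3.7,-3.9,0],
    [-3.7,-3.9,0],
    [-3.8,-3.8,0],
    [-3.9,-3.8,0],
    [-3.9,-3.7,0],
    [-4.0,-3.6,0]
  ],
  "twist": [1,1,1,1,1,1,1,1,1,1],
  "grip": 100,
  "force": 5
}}

```text
time_s: 1.45
tool_pos: [0.5051, -0.1379, 0.2198]
tool_rot: [179.9, -0.1, -80.8]
force: [0.7, 0.1, 0.1]
grip_width: 0.0871
```

Run:
```python
from h import *
c=cam("top"); print(axis(c,319.7,209.7))
import math
a=math.radians(10)
go(.568-.028*math.cos(a),-.048-.028*math.sin(a),.06,-80)
```

```text
(array([ 0.56819853, -0.04656145]), np.float64(10.205845275814346), np.float64(0.08890229851430503), array([ 0.56778489, -0.05000365]))
at [ 0.5089 -0.1286  0.2201] yaw -80.2 need world cm [  3.16   7.58 -16.01] dyaw 0.2 n 3
rows [[np.float64(-2.31), np.float64(-1.47), np.float64(5.34)], [np.float64(-2.31), np.float64(-1.47), np.float64(5.34)], [np.float64(-2.31), np.float64(-1.47), np.float64(5.34)]] twist each -0.08
```

Emit:
{"api": "arm_command", "payload": {
  "translation": [
    [-2.6,-1.5,3],
    [-2.6,-1.5,4],
    [-2.1,-1.4,5],
    [0,0,3],
    [0,0,0]
  ],
  "twist": [0,0,0,0,0]
}}

```text
time_s: 2.12
tool_pos: [0.5425, -0.0445, 0.0674]
tool_rot: [-179.7, 0.2, -79.9]
force: [-0.4, -0.1, -0.1]
grip_width: 0.0871
```

Run:
```python
from h import *
import math
c=cam("scene"); cv2.imwrite("pics/s1.png",c["img"][100:330,180:480].repeat(2,0).repeat(2,1))
a=math.radians(10)
go(.568-.028*math.cos(a),-.048-.028*math.sin(a),.004,-80)
```

```text
at [ 0.5437 -0.0444  0.0689] yaw -79.9 need world cm [-0.33 -0.85 -6.49] dyaw -0.1 n 2
rows [[np.float64(0.39), np.float64(0.23), np.float64(3.24)], [np.float64(0.39), np.float64(0.23), np.float64(3.24)]] twist each 0.03
```

View pics/s1.png

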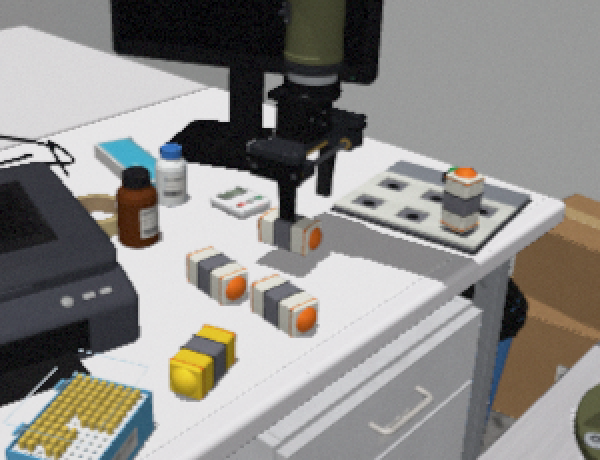

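The fingers straddle spare S2, with the gripper body's long side along the jaw axis. Next I descend and grip.

Emit:
{"api": "arm_command", "payload": {
  "translation": [
    [0.4,0.2,2],
    [0.3,0.2,2],
    [0,0,1.5],
    [0,0,0.6],
    [0,0,0]
  ],
  "twist": [0,0,0,0,0]
}}

```text
time_s: 2.8
tool_pos: [0.5448, -0.0556, 0.0089]
tool_rot: [-179.1, -0.1, -80.2]
force: [0.1, -0.5, 0.2]
grip_width: 0.0872
```

Run:
```python
from h import *
go(.5404,-.0529,.004,-80)
```

```text
at [ 0.5448 -0.0556  0.0089] yaw -80.2 need world cm [-0.44  0.27 -0.49] dyaw 0.2 n 1
rows [[np.float64(-0.34), np.float64(0.39), np.float64(0.49)]] twist each -0.18
```

Emit:
{"api": "arm_command", "payload": {
  "translation": [
    [-0.3,0.4,0.4],
    [0,0,0],
    [0,0,0],
    [0,0,0]
  ],
  "twist": [0,0,0,0]
}}

```text
time_s: 3.3
tool_pos: [0.5414, -0.053, 0.0062]
tool_rot: [-179.0, -0.2, -80.2]
force: [-0.6, 0.1, -0.2]
grip_width: 0.0872
```

Emit:
{"api": "arm_command", "payload": {
  "translation": [
    [0,0,0],
    [0,0,0],
    [0,0,0],
    [0,0,0],
    [0,0,0],
    [0,0,0]
  ],
  "twist": [0,0,0,0,0,0],
  "grip": 0,
  "force": 6
}}

```text
time_s: 4.05
tool_pos: [0.5416, -0.0529, 0.0063]
tool_rot: [-178.9, -0.2, -80.2]
force: [0.3, 0.7, -0.2]
grip_width: 0.0405
```

Emit:
{"api": "arm_command", "payload": {
  "translation": [
    [0,0,-1],
    [0,0,-1],
    [0,0,-1],
    [0,0,-1],
    [0,0,-1],
    [0,0,-1],
    [0,0,-1],
    [0,0,-1],
    [0,0,0],
    [0,0,0]
  ],
  "twist": [0,0,0,0,0,0,0,0,0,0]
}}

```text
time_s: 5.3
tool_pos: [0.5392, -0.0531, 0.0918]
tool_rot: [-179.0, -0.2, -80.2]
force: [0.6, 0.4, -2.2]
grip_width: 0.0399
```

Run:
```python
from h import *
c=cam("scene"); cv2.imwrite("pics/s2.png",c["img"][130:260,240:420].repeat(3,0).repeat(3,1))
o=telemetry.get_obs();print(o["tool_pos"],o["tool_rot"],o["force"],o["wrist_torque"],o["grip_width"])
```

```text
[ 0.53928705 -0.05300404  0.09185012] [-178.99110709   -0.18986376  -80.152985  ] [-0.39673491  0.75154961 -3.27396915] [ 0.0230699   0.12114789 -0.00045086] 0.040092824243091366
```

View pics/s2.png

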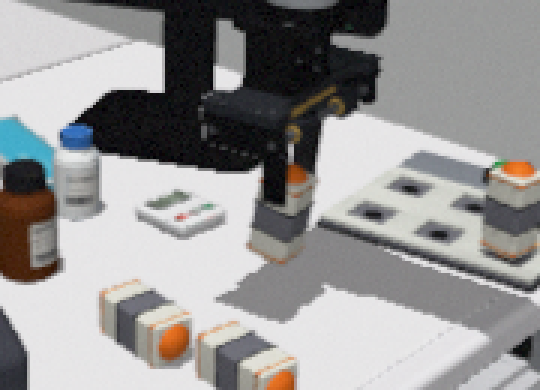

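S2 hangs heavy end down (the heavy end is +x), with a slight lean. I'll relax the grip to 3 N to let it swing plumb, and take it up.

Emit:
{"api": "arm_command", "payload": {
  "translation": [
    [0,0,0],
    [0,0,0],
    [0,0,0],
    [0,0,-1],
    [0,0,0],
    [0,0,0]
  ],
  "twist": [0,0,0,0,0,0],
  "grip": 0,
  "force": 3
}}

```text
time_s: 6.1
tool_pos: [0.5387, -0.0529, 0.1018]
tool_rot: [-179.1, -0.2, -80.1]
force: [-0.1, -0.0, -2.3]
grip_width: 0.0398
```

Run:
```python
from h import *
c=cam("scene"); a=c["img"][130:260,240:420].repeat(3,0).repeat(3,1)
# vertical reference through grasp
o=telemetry.get_obs();p=o["tool_pos"]
for z in (.0,.1):
    u,v=proj(c,[p[0],p[1],p[2]+.019-z]); print(u,v); cv2.circle(a,(int((u-240)*3),int((v-130)*3)),3,(0,255,0),-1)
cv2.imwrite("pics/s3.png",a)
print(o["tool_pos"],o["wrist_torque"],o["grip_width"],o["force"])
go(.5574,-.2189,.15,-82.75)
```

```text
335.98786756158063 184.53775832257716
334.3879446857387 217.6459009097887
[ 0.53886098 -0.05288639  0.10192755] [ 0.02428737  0.05528074 -0.03416345] 0.04013127234997296 [ 0.70967728 -0.51194577 -2.53757977]
at [ 0.5389 -0.0529  0.1019] yaw -80.1 need world cm [  1.85 -16.6    4.81] dyaw -2.6 n 4
rows [[np.float64(4.17), np.float64(0.25), np.float64(-1.2)], [np.float64(4.17), np.float64(0.21), np.float64(-1.2)], [np.float64(4.17), np.float64(0.16), np.float64(-1.2)], [np.float64(4.17), np.float64(0.11), np.float64(-1.2)]] twist each 0.65
```

View pics/s3.png

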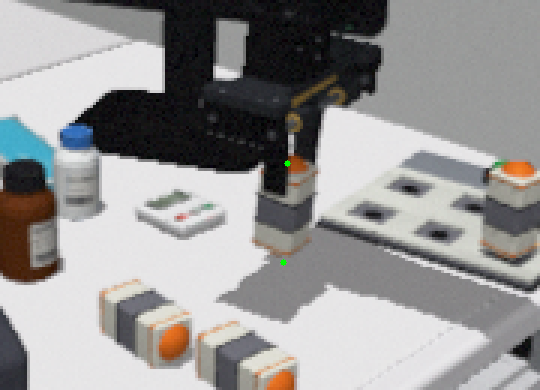

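Plumb now. Next I carry it to pocket 5.

Emit:
{"api": "arm_command", "payload": {
  "translation": [
    [2,0.1,-1],
    [3,0.1,0],
    [3,0.1,0],
    [3,0.1,0],
    [3,0.1,0],
    [2,0.1,0],
    [0,0,0],
    [0,0,0]
  ],
  "twist": [0.5,0.5,0.5,0.5,0.5,0,0,0],
  "force": 5
}}

```text
time_s: 7.15
tool_pos: [0.5571, -0.2262, 0.1162]
tool_rot: [-178.9, -0.4, -83.1]
force: [1.2, -0.1, -2.6]
grip_width: 0.0398
```

Run:
```python
from h import *
o=telemetry.get_obs();print(o["tool_pos"],o["tool_rot"],o["wrist_torque"],o["grip_width"],o["force"])
go(.5574,-.2189,.08,-82.75)
```

```text
[ 0.55712484 -0.22616761  0.11622682] [-178.92159439   -0.36795314  -83.06984186] [ 0.09213259  0.03292422 -0.00422399] 0.03975654263682657 [ 1.20715486 -0.12361789 -2.64276612]
at [ 0.5571 -0.2262  0.1162] yaw -83.1 need world cm [ 0.03  0.73 -3.62] dyaw 0.3 n 1
rows [[np.float64(-0.72), np.float64(-0.12), np.float64(3.62)]] twist each -0.32
```

Emit:
{"api": "arm_command", "payload": {
  "translation": [
    [-0.7,-0.1,0],
    [0,0,1],
    [0,0,1],
    [0,0,1],
    [0,0,0.5],
    [0,0,0]
  ],
  "twist": [0,0,0,0,0,0]
}}

```text
time_s: 7.9
tool_pos: [0.5588, -0.2143, 0.0793]
tool_rot: [-178.9, -0.3, -82.7]
force: [-0.1, 1.1, -0.8]
grip_width: 0.0399
```

Run:
```python
from h import *
o=telemetry.get_obs();print(o["force"],o["wrist_torque"])
go(.5574,-.2189,.067,-82.75)
c=cam("scene"); a=cv2.resize(c["img"][110:260,320:480],None,fx=4,fy=4)
cv2.imwrite("pics/s4.png",a)
```

```text
[-0.13852913  1.13384339 -0.77306585] [0.10512807 0.07902809 0.03780733]
at [ 0.5588 -0.2143  0.0793] yaw -82.7 need world cm [-0.14 -0.46 -1.23] dyaw -0.0 n 1
rows [[np.float64(0.44), np.float64(0.2), np.float64(1.23)]] twist each 0.04
```

View pics/s4.png

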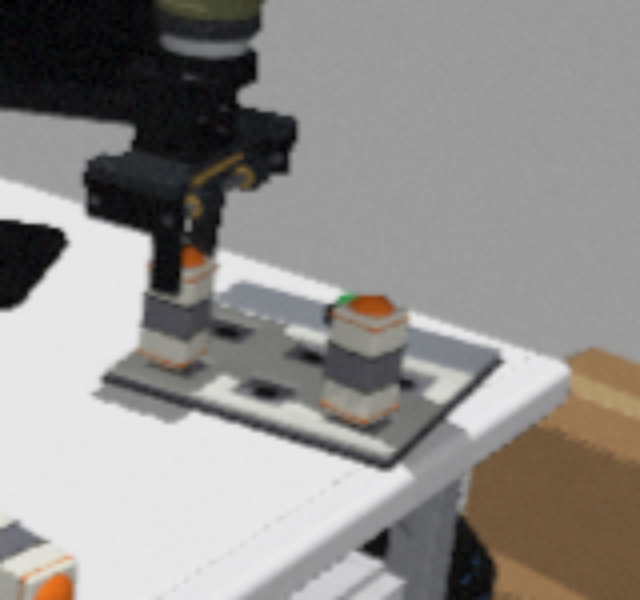

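S2 hangs over pocket 5 and is about 5 mm off in y. I'll correct that and lower it.

Emit:
{"api": "arm_command", "payload": {
  "translation": [
    [0.3,0.1,-0.5],
    [0.2,0.1,0],
    [0,0,0]
  ],
  "twist": [0,0,0]
}}

```text
time_s: 8.32
tool_pos: [0.5569, -0.2206, 0.0846]
tool_rot: [-178.9, -0.3, -82.8]
force: [0.7, 1.3, -2.6]
grip_width: 0.0397
```

Run:
```python
from h import *
o=telemetry.get_obs();print(o["force"],o["wrist_torque"])
go(.5574,-.2189,.067,-82.75)
```

```text
[ 0.68432091  1.29608196 -2.59201197] [0.0095809  0.03041165 0.03497491]
at [ 0.5569 -0.2206  0.0846] yaw -82.8 need world cm [ 0.05  0.17 -1.76] dyaw 0.0 n 1
rows [[np.float64(-0.16), np.float64(-0.07), np.float64(1.76)]] twist each -0.01
```

Emit:
{"api": "arm_command", "payload": {
  "translation": [
    [-0.1,0,0.5],
    [0,0,0.3],
    [0,0,0]
  ],
  "twist": [0,0,0]
}}

```text
time_s: 8.7
tool_pos: [0.5585, -0.2197, 0.078]
tool_rot: [-178.7, -0.4, -82.8]
force: [0.0, 0.2, -2.0]
grip_width: 0.04
```

Emit:
{"api": "arm_command", "payload": {
  "translation": [
    [0,0,0.3],
    [0,0,0]
  ],
  "twist": [0,0]
}}

```text
time_s: 8.95
tool_pos: [0.5599, -0.2194, 0.0762]
tool_rot: [-178.6, -0.5, -82.7]
force: [-1.1, -0.9, -1.4]
grip_width: 0.0398
```

Emit:
{"api": "arm_command", "payload": {
  "translation": [
    [0,0,0.3],
    [0,0,0]
  ],
  "twist": [0,0]
}}

```text
time_s: 9.2
tool_pos: [0.5612, -0.2192, 0.0742]
tool_rot: [-178.4, -0.5, -82.7]
force: [-0.2, 1.1, -0.3]
grip_width: 0.0402
```

Emit:
{"api": "arm_command", "payload": {
  "translation": [
    [0,0.3,0.3],
    [0,0,0]
  ],
  "twist": [0,0]
}}

```text
time_s: 9.45
tool_pos: [0.5593, -0.2194, 0.072]
tool_rot: [-178.3, -0.5, -82.7]
force: [-0.9, 0.6, -0.8]
grip_width: 0.0401
```

Emit:
{"api": "arm_command", "payload": {
  "translation": [
    [0,0.1,0.3],
    [0,0,0]
  ],
  "twist": [0,0]
}}

```text
time_s: 9.7
tool_pos: [0.5591, -0.2195, 0.0696]
tool_rot: [-178.2, -0.6, -82.7]
force: [-0.4, -0.1, 0.2]
grip_width: 0.0399
```

Emit:
{"api": "arm_command", "payload": {
  "translation": [
    [0,0.1,0.1],
    [0,0,0],
    [0,0,0],
    [0,0,0]
  ],
  "twist": [0,0,0,0],
  "grip": 60
}}

```text
time_s: 10.2
tool_pos: [0.5568, -0.22, 0.0669]
tool_rot: [-178.4, -0.5, -82.7]
force: [0.6, -0.2, -0.0]
grip_width: 0.052
```

Run:
```python
from h import *
c=cam("scene"); a=cv2.resize(c["img"][130:240,330:470],None,fx=3,fy=3)
d=cam("top"); b=cv2.resize(d["img"][190:300,340:460],None,fx=3,fy=3)
cv2.imwrite("pics/s5.png",np.hstack([a,b]))
o=telemetry.get_obs();print(o["tool_pos"],o["tool_rot"],o["grip_width"],o["force"])
```

```text
[ 0.55688605 -0.21997239  0.06691065] [-178.36086258   -0.52383256  -82.71385649] 0.0522543516993451 [-0.02938733  0.22910844  0.27091467]
```

View pics/s5.png

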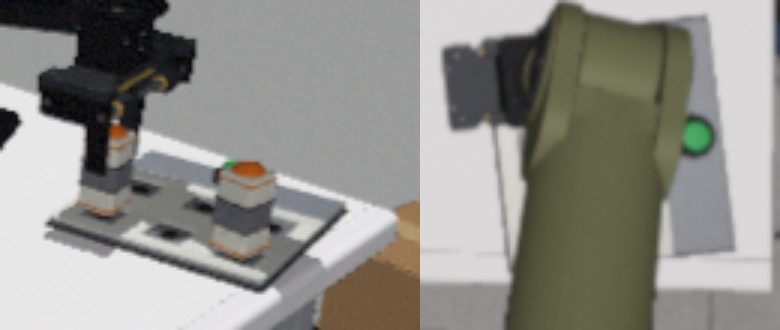

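S2 stands in pocket 5. I'll rise straight up and go to the other two spares, which may have been knocked, so I'll re-measure them.

Emit:
{"api": "arm_command", "payload": {
  "translation": [
    [0,0,-1.5],
    [0,0,-2],
    [0,0,-3],
    [0,0,-3],
    [0,0,0]
  ],
  "twist": [0,0,0,0,0]
}}

```text
time_s: 10.92
tool_pos: [0.5551, -0.2194, 0.1692]
tool_rot: [-178.2, -0.6, -82.7]
force: [-0.6, -0.0, -0.1]
grip_width: 0.0519
```

```bash
cat >> h.py <<'E'
def oblobs(c):
    for b,p,a in spares(c): print("orange",b.round(1),p,a)
E
python3 - <<'E'
from h import *
c=cam("top"); oblobs(c)
for u,v in ((265.7,213.7),(266.7,251)): print(axis(c,u,v,rad=20))
c=cam("scene")
hsv=cv2.cvtColor(c["img"],cv2.COLOR_BGR2HSV).astype(int)
m=((hsv[...,0]<14)|(hsv[...,0]>174))&(hsv[...,1]>120)&(hsv[...,2]>130); m[:140]=0
print([(b.round(1),a) for b,a in blobs(m,6)])
go(.48,.08,.15,-98)
E
```

```text
orange [268.2 198.9] [0.597  0.1046] 14
orange [269.3 226.3] [0.5157 0.0986] 3
orange [263.2 228.5] [0.5089 0.1167] 11
orange [269.4 235.6] [0.4882 0.0975] 16
orange [264.  265.5] [0.4001 0.1108] 8
(array([0.55280358, 0.10921571]), np.float64(-8.09854965788829), np.float64(0.08691917917431674), array([0.55244004, 0.10777232]))
(array([0.44446147, 0.10331743]), np.float64(-8.32422852077375), np.float64(0.08747630430765765), array([0.44403347, 0.10136316]))
[(array([366.9, 173.5]), np.int32(35)), (array([412.5, 186.3]), np.int32(38)), (array([297.4, 243.6]), np.int32(87)), (array([332.7, 259.4]), np.int32(88))]
at [ 0.5533 -0.2189  0.1659] yaw -82.7 need world cm [-7.33 29.89 -1.59] dyaw -15.3 n 6
rows [[np.float64(-5.1), np.float64(0.58), np.float64(0.27)], [np.float64(-5.07), np.float64(0.8), np.float64(0.27)], [np.float64(-5.03), np.float64(1.03), np.float64(0.27)], [np.float64(-4.97), np.float64(1.25), np.float64(0.27)], [np.float64(-4.91), np.float64(1.47), np.float64(0.27)], [np.float64(-4.84), np.float64(1.69), np.float64(0.27)]] twist each 2.55
```

Emit:
{"api": "arm_command", "payload": {
  "translation": [
    [-5.2,0.6,0],
    [-5.2,0.8,0],
    [-5.2,0.9,0],
    [-5.0,0.9,0],
    [-5.0,0.9,0],
    [-5.0,0.9,0.5],
    [0,0,0]
  ],
  "twist": [2.6,2.6,2.6,2.6,2.6,2.6,0],
  "grip": 100
}}

```text
time_s: 11.9
tool_pos: [0.4927, 0.0941, 0.1497]
tool_rot: [-179.1, 0.0, -98.9]
force: [0.4, -0.7, -0.0]
grip_width: 0.0866
```

Run:
```python
from h import *
go(.525,.1122,.065,-99)
print(telemetry.get_obs()["tool_rot"])
```

```text
at [0.4927 0.0941 0.1497] yaw -98.9 need world cm [ 3.23  1.81 -8.47] dyaw -0.1 n 2
rows [[np.float64(-1.14), np.float64(-1.46), np.float64(4.23)], [np.float64(-1.14), np.float64(-1.46), np.float64(4.23)]] twist each 0.03
[-1.79115035e+02  3.16153438e-03 -9.89361834e+01]
```

Emit:
{"api": "arm_command", "payload": {
  "translation": [
    [-1.1,-1.5,2],
    [-1.1,-1.5,3],
    [0,0,3],
    [0,0,0]
  ],
  "twist": [0,0,0,0]
}}

```text
time_s: 12.4
tool_pos: [0.5261, 0.1068, 0.0646]
tool_rot: [-179.4, -0.2, -99.0]
force: [-0.0, 0.2, 0.7]
grip_width: 0.0868
```

Run:
```python
from h import *
go(.525,.1122,.004,-99)
```

```text
at [0.5261 0.1068 0.0646] yaw -99.0 need world cm [-0.11  0.54 -6.06] dyaw 0.0 n 2
rows [[np.float64(-0.26), np.float64(0.09), np.float64(3.03)], [np.float64(-0.26), np.float64(0.09), np.float64(3.03)]] twist each -0.02
```

Emit:
{"api": "arm_command", "payload": {
  "translation": [
    [-0.5,0.1,2],
    [0,0,2],
    [0,0,1.5],
    [0,0,0.3],
    [0,0,0]
  ],
  "twist": [0,0,0,0,0]
}}

```text
time_s: 13.02
tool_pos: [0.5276, 0.1105, 0.0042]
tool_rot: [-179.3, -0.3, -99.1]
force: [0.4, -0.6, 0.1]
grip_width: 0.0868
```

Run:
```python
from h import *
go(.525,.1122,.004,-99)
```

```text
at [0.5276 0.1105 0.0042] yaw -99.1 need world cm [-0.26  0.17 -0.02] dyaw 0.1 n 1
rows [[np.float64(-0.13), np.float64(0.28), np.float64(0.02)]] twist each -0.13
```

Emit:
{"api": "arm_command", "payload": {
  "translation": [
    [0,0.3,0],
    [0,0,0],
    [0,0,0],
    [0,0,0],
    [0,0,0],
    [0,0,0],
    [0,0,0]
  ],
  "twist": [0,0,0,0,0,0,0],
  "grip": 0,
  "force": 4
}}

```text
time_s: 13.9
tool_pos: [0.526, 0.1116, 0.0061]
tool_rot: [-179.1, -0.2, -99.1]
force: [-0.7, 0.2, -0.2]
grip_width: 0.0397
```

Emit:
{"api": "arm_command", "payload": {
  "translation": [
    [0,0,-1],
    [0,0,-1],
    [0,0,-1],
    [0,0,-1],
    [0,0,-1],
    [0,0,-1],
    [0,0,-1],
    [0,0,-1.5],
    [0,0,-1.5],
    [0,0,0]
  ],
  "twist": [0,0,0,0,0,0,0,0,0,0]
}}

```text
time_s: 15.15
tool_pos: [0.5243, 0.112, 0.1137]
tool_rot: [-179.0, -0.2, -99.1]
force: [-0.4, 0.1, -2.4]
grip_width: 0.0397
```

Run:
```python
from h import *
c=cam("scene"); cv2.imwrite("pics/s6.png",cv2.resize(c["img"][140:280,220:400],None,fx=3,fy=3))
o=telemetry.get_obs();print(o["tool_pos"],o["tool_rot"],o["force"],o["wrist_torque"],o["grip_width"])
```

```text
[0.52370689 0.11177194 0.11291479] [-179.10551178   -0.25396193  -99.11881572] [-0.26416701 -0.42904646 -2.33679994] [ 0.06305946 -0.00071029  0.00806057] 0.04020461409927479
```

View pics/s6.png

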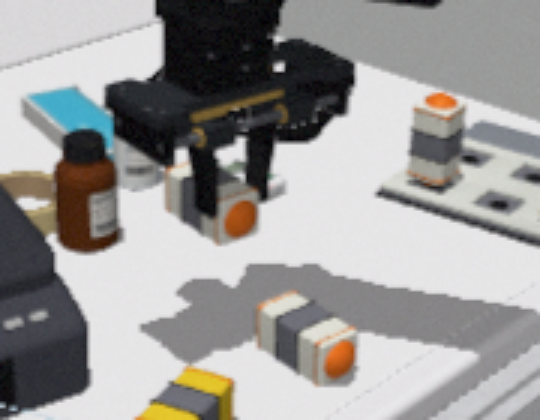

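S1 stays level when held at its -x end, so -x is the heavy end. I'll put it back down and grip the +x end.

Emit:
{"api": "arm_command", "payload": {
  "translation": [
    [0,0,3],
    [0,0,3],
    [0,0,2],
    [0,0,1],
    [0,0,0.5],
    [0,0,0]
  ],
  "twist": [0,0,0,0,0,0]
}}

```text
time_s: 15.95
tool_pos: [0.5265, 0.1105, 0.0162]
tool_rot: [-179.0, -0.3, -99.2]
force: [-0.3, 0.3, -2.5]
grip_width: 0.0405
```

Run:
```python
from h import *
go(.525,.1115,.007,-99)
```

```text
at [0.5265 0.1105 0.0162] yaw -99.2 need world cm [-0.15  0.1  -0.92] dyaw 0.2 n 1
rows [[np.float64(-0.08), np.float64(0.17), np.float64(0.92)]] twist each -0.17
```

Emit:
{"api": "arm_command", "payload": {
  "translation": [
    [0,0,0.6],
    [0,0,0.3],
    [0,0,0]
  ],
  "twist": [0,0,0]
}}

```text
time_s: 16.32
tool_pos: [0.5282, 0.1104, 0.0086]
tool_rot: [-178.8, -0.3, -99.2]
force: [0.9, -0.3, -2.2]
grip_width: 0.04
```

Emit:
{"api": "arm_command", "payload": {
  "translation": [
    [0,0,0],
    [0,0,0],
    [0,0,0],
    [0,-1.5,-0.2],
    [0,-2,0],
    [0,-1.6,0],
    [0,0,0]
  ],
  "twist": [0,0,0,0,0,0,0],
  "grip": 100
}}

```text
time_s: 17.2
tool_pos: [0.5833, 0.1014, 0.0123]
tool_rot: [-178.7, -0.2, -99.2]
force: [-0.1, -0.1, 0.4]
grip_width: 0.0865
```

Run:
```python
from h import *
go(.525+.0525*.988,.1115-.0525*.157,.005,-99)
```

```text
at [0.5833 0.1014 0.0123] yaw -99.2 need world cm [-0.64  0.19 -0.73] dyaw 0.2 n 1
rows [[np.float64(-0.08), np.float64(0.66), np.float64(0.73)]] twist each -0.24
```

Emit:
{"api": "arm_command", "payload": {
  "translation": [
    [-0.1,0.4,0.5],
    [0,0,0.1],
    [0,0,0]
  ],
  "twist": [0,0,0]
}}

```text
time_s: 17.58
tool_pos: [0.578, 0.1033, 0.0053]
tool_rot: [-178.8, -0.3, -99.2]
force: [-0.3, 0.2, 0.1]
grip_width: 0.087
```

Emit:
{"api": "arm_command", "payload": {
  "translation": [
    [0,0,0],
    [0,0,0],
    [0,0,0],
    [0,0,0],
    [0,0,0],
    [0,0,0]
  ],
  "twist": [0,0,0,0,0,0],
  "grip": 0,
  "force": 4
}}

```text
time_s: 18.32
tool_pos: [0.5779, 0.1033, 0.0057]
tool_rot: [-178.7, -0.3, -99.2]
force: [-0.3, -0.0, 0.2]
grip_width: 0.0401
```

Emit:
{"api": "arm_command", "payload": {
  "translation": [
    [0,0,-1],
    [0,0,-1],
    [0,0,-1],
    [0,0,-1],
    [0,0,-1],
    [0,0,-1],
    [0,0,-1],
    [0,0,-1.5],
    [0,0,-1.5],
    [0,0,0]
  ],
  "twist": [0,0,0,0,0,0,0,0,0,0]
}}

```text
time_s: 19.58
tool_pos: [0.5756, 0.1044, 0.1133]
tool_rot: [-178.7, -0.3, -99.2]
force: [-0.3, 0.5, -1.8]
grip_width: 0.04
```

Emit:
{"api": "arm_command", "payload": {
  "translation": [
    [0,0,-1],
    [0,0,0],
    [0,0,0],
    [0,0,0]
  ],
  "twist": [0,0,0,0],
  "force": 3
}}

```text
time_s: 20.08
tool_pos: [0.5745, 0.1042, 0.1228]
tool_rot: [-178.8, -0.3, -99.2]
force: [0.1, -0.1, -1.9]
grip_width: 0.0397
```

Run:
```python
from h import *
c=cam("scene"); cv2.imwrite("pics/s7.png",cv2.resize(c["img"][130:270,220:400],None,fx=3,fy=3))
o=telemetry.get_obs();print(o["tool_pos"],o["tool_rot"],o["force"],o["wrist_torque"],o["grip_width"])
```

```text
[0.57436867 0.10417871 0.12277147] [-178.81551165   -0.31084891  -99.16521858] [-0.5857522   1.0553487  -1.43445554] [0.08882862 0.07236911 0.05631782] 0.040409846094892475
```

View pics/s7.png

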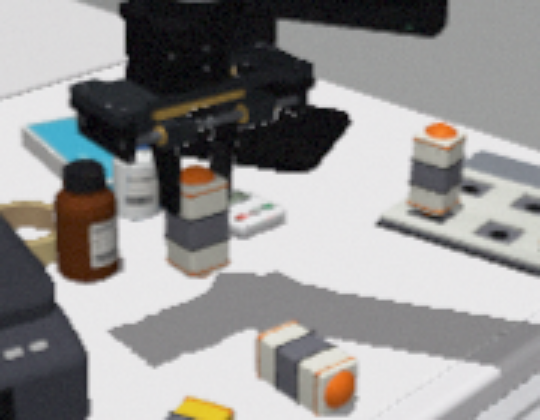

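S1 hangs plumb. I'll carry it to pocket 3, above the height of the standing loggers.

Run:
```python
from h import *
go(.4831,-.2278,.175,-82.75,4)
```

```text
at [0.5744 0.1042 0.1228] yaw -99.2 need world cm [ -9.13 -33.2    5.22] dyaw 16.4 n 9
rows [[np.float64(3.8), np.float64(0.41), np.float64(-0.58)], [np.float64(3.79), np.float64(0.53), np.float64(-0.58)], [np.float64(3.77), np.float64(0.65), np.float64(-0.58)], [np.float64(3.75), np.float64(0.77), np.float64(-0.58)], [np.float64(3.72), np.float64(0.89), np.float64(-0.58)], [np.float64(3.69), np.float64(1.01), np.float64(-0.58)], [np.float64(3.66), np.float64(1.13), np.float64(-0.58)], [np.float64(3.62), np.float64(1.24), np.float64(-0.58)], [np.float64(3.58), np.float64(1.36), np.float64(-0.58)]] twist each -1.82
```

Emit:
{"api": "arm_command", "payload": {
  "translation": [
    [2,0.4,-1],
    [3.8,0.5,-1],
    [3.8,0.6,-1],
    [3.8,0.8,-1],
    [3.7,0.9,-1],
    [3.7,1.0,-0.5],
    [3.7,1.1,0],
    [3.6,1.2,0],
    [2.5,1,0],
    [0,0,0]
  ],
  "twist": [-1.8,-1.8,-1.8,-1.8,-1.8,-1.8,-1.8,-1.8,-1.8,0],
  "force": 5
}}

```text
time_s: 21.38
tool_pos: [0.486, -0.2084, 0.1776]
tool_rot: [-179.1, -0.5, -82.2]
force: [0.3, -0.3, -1.5]
grip_width: 0.04
```

Run:
```python
from h import *
go(.4831,-.2278,.085,-82.75,4)
o=telemetry.get_obs();print(o["tool_rot"],o["force"],o["wrist_torque"],o["grip_width"])
```

```text
at [ 0.486  -0.2084  0.1776] yaw -82.2 need world cm [-0.29 -1.94 -9.26] dyaw -0.5 n 3
rows [[np.float64(0.63), np.float64(0.18), np.float64(3.09)], [np.float64(0.63), np.float64(0.18), np.float64(3.09)], [np.float64(0.63), np.float64(0.18), np.float64(3.09)]] twist each 0.17
[-179.14018159   -0.54600548  -82.24660022] [ 0.32817618 -0.31120855 -1.51266762] [ 0.11030446  0.03600599 -0.02516701] 0.03995505084404453
```

Emit:
{"api": "arm_command", "payload": {
  "translation": [
    [1.0,0.3,0],
    [0.8,0.3,1],
    [0,0,2.5],
    [0,0,2.5],
    [0,0,2],
    [0,0,0]
  ],
  "twist": [0.4,0,0,0,0,0]
}}

```text
time_s: 22.12
tool_pos: [0.4844, -0.2248, 0.0928]
tool_rot: [-179.2, -0.4, -82.4]
force: [-0.1, -1.3, -1.1]
grip_width: 0.0399
```

Run:
```python
from h import *
go(.4831,-.2278,.065,-82.75,4)
o=telemetry.get_obs();print(o["tool_rot"],o["force"],o["wrist_torque"],o["grip_width"])
```

```text
at [ 0.4844 -0.2248  0.0928] yaw -82.4 need world cm [-0.13 -0.3  -2.78] dyaw -0.4 n 1
rows [[np.float64(0.28), np.float64(0.16), np.float64(2.78)]] twist each 0.39
[-179.17598515   -0.39205397  -82.35983835] [-0.1064271  -1.30723758 -1.07460629] [ 0.0139629   0.09083515 -0.01463247] 0.039913094096490055
```

Emit:
{"api": "arm_command", "payload": {
  "translation": [
    [0.3,0.2,0.5],
    [0,0.1,0.5],
    [0,0,0.5],
    [0,0,0]
  ],
  "twist": [0.4,0,0,0]
}}

```text
time_s: 22.62
tool_pos: [0.4833, -0.2288, 0.0787]
tool_rot: [-179.0, -0.5, -82.8]
force: [0.0, 0.9, -1.2]
grip_width: 0.0401
```

Emit:
{"api": "arm_command", "payload": {
  "translation": [
    [0,0.1,0.4],
    [0,0,0]
  ],
  "twist": [0,0]
}}

```text
time_s: 22.88
tool_pos: [0.4831, -0.2293, 0.0753]
tool_rot: [-178.9, -0.6, -82.7]
force: [0.1, -0.1, -1.9]
grip_width: 0.0401
```

Run:
```python
from h import *
go(.4831,-.2278,.063,-82.75,4)
c=cam("scene"); cv2.imwrite("pics/s8.png",cv2.resize(c["img"][130:240,330:470],None,fx=4,fy=4))
```

```text
at [ 0.4831 -0.2293  0.0753] yaw -82.7 need world cm [-0.    0.15 -1.23] dyaw -0.0 n 1
rows [[np.float64(-0.14), np.float64(-0.02), np.float64(1.23)]] twist each 0.0
```

View pics/s8.png

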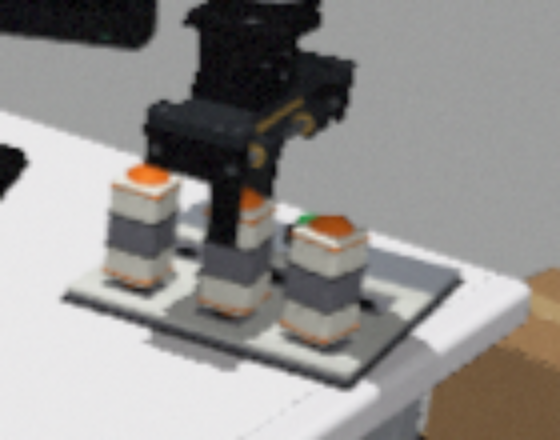

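Over pocket 3 and plumb. I'll lower it until the foot takes the weight. (That makes 11 pictures viewed.)

Emit:
{"api": "arm_command", "payload": {
  "translation": [
    [-0.1,0.1,0.4],
    [0,0,0]
  ],
  "twist": [0,0]
}}

```text
time_s: 23.18
tool_pos: [0.4838, -0.2291, 0.0729]
tool_rot: [-178.7, -0.7, -82.7]
force: [0.2, 0.1, -2.0]
grip_width: 0.0398
```

Emit:
{"api": "arm_command", "payload": {
  "translation": [
    [0,0.1,0.4],
    [0,0,0]
  ],
  "twist": [0,0]
}}

```text
time_s: 23.42
tool_pos: [0.4841, -0.2293, 0.07]
tool_rot: [-178.6, -0.8, -82.7]
force: [-0.6, -0.6, -0.7]
grip_width: 0.0401
```

Emit:
{"api": "arm_command", "payload": {
  "translation": [
    [0,0.1,0.3],
    [0,0,0]
  ],
  "twist": [0,0]
}}

```text
time_s: 23.68
tool_pos: [0.4843, -0.2294, 0.0678]
tool_rot: [-178.5, -0.8, -82.7]
force: [-0.6, 0.6, 0.5]
grip_width: 0.0395
```

Run:
```python
from h import *
go(.4831,-.2278,.063,-82.75,4)
```

```text
at [ 0.4843 -0.2294  0.0678] yaw -82.7 need world cm [-0.12  0.16 -0.48] dyaw -0.0 n 1
rows [[np.float64(-0.17), np.float64(0.1), np.float64(0.48)]] twist each 0.03
```

Emit:
{"api": "arm_command", "payload": {
  "translation": [
    [-0.1,0.1,0.3],
    [0,0,0]
  ],
  "twist": [0,0]
}}

```text
time_s: 23.92
tool_pos: [0.4844, -0.2291, 0.0656]
tool_rot: [-178.4, -0.9, -82.7]
force: [-0.8, 0.9, -0.1]
grip_width: 0.04
```

Emit:
{"api": "arm_command", "payload": {
  "translation": [
    [0,0,0],
    [0,0,0],
    [0,0,0],
    [0,0,0]
  ],
  "twist": [0,0,0,0],
  "grip": 60
}}

```text
time_s: 24.42
tool_pos: [0.4831, -0.2289, 0.0642]
tool_rot: [-178.5, -0.8, -82.7]
force: [0.7, -0.8, 0.9]
grip_width: 0.0523
```

Emit:
{"api": "arm_command", "payload": {
  "translation": [
    [0,0,-1.5],
    [0,0,-2],
    [0,0,-3],
    [0,0,-3],
    [0,0,-1],
    [0,0,0]
  ],
  "twist": [0,0,0,0,0,0]
}}

```text
time_s: 25.18
tool_pos: [0.4806, -0.2276, 0.1761]
tool_rot: [-178.4, -0.9, -82.7]
force: [-0.3, 0.9, -1.5]
grip_width: 0.0523
```

Run:
```python
from h import *
c=cam("top"); oblobs(c)
print(axis(c,266.7,251,rad=20))
c=cam("scene")
hsv=cv2.cvtColor(c["img"],cv2.COLOR_BGR2HSV).astype(int)
m=((hsv[...,0]<14)|(hsv[...,0]>174))&(hsv[...,1]>120)&(hsv[...,2]>130); m[:140]=0
for b,a in blobs(m,6): print(b.round(1),a,ray(c,*b,.107).round(3))
go(.472,.0985,.15,-98.3)
```

```text
orange [269.4 235.6] [0.4882 0.0975] 16
orange [264.  265.5] [0.4001 0.1108] 8
(array([0.4444749 , 0.10326113]), np.float64(-8.25717188864975), np.float64(0.08748027801255762), array([0.44403347, 0.10136316]))
[366.6 173.3] 38 [ 0.549 -0.207  0.107]
[389.8 179.6] 36 [ 0.474 -0.215  0.107]
[412.5 186.1] 42 [ 0.403 -0.222  0.107]
[332.7 259.5] 89 [0.322 0.216 0.107]
at [ 0.48   -0.2273  0.1748] yaw -82.7 need world cm [-0.8  32.58 -2.48] dyaw -15.6 n 6
rows [[np.float64(-5.4), np.float64(-0.56), np.float64(0.41)], [np.float64(-5.42), np.float64(-0.31), np.float64(0.41)], [np.float64(-5.43), np.float64(-0.07), np.float64(0.41)], [np.float64(-5.43), np.float64(0.18), np.float64(0.41)], [np.float64(-5.42), np.float64(0.43), np.float64(0.41)], [np.float64(-5.39), np.float64(0.67), np.float64(0.41)]] twist each 2.6
```

Pockets 1, 3 and 5 all show upright tops at even spacing. S3 has not moved, so I go to its +x end.

Emit:
{"api": "arm_command", "payload": {
  "translation": [
    [-5.4,-0.6,0],
    [-5.6,-0.5,0],
    [-5.6,-0.4,0],
    [-5.4,0,0.5],
    [-5.4,0.2,1],
    [-5.2,0.4,1],
    [0,0,0]
  ],
  "twist": [2.6,2.6,2.6,2.6,2.6,2.6,0],
  "grip": 100
}}

```text
time_s: 26.15
tool_pos: [0.4812, 0.1083, 0.1377]
tool_rot: [-179.0, -0.2, -99.0]
force: [0.1, -0.5, -1.2]
grip_width: 0.0869
```

Run:
```python
from h import *
go(.472,.0985,.065,-98.3)
print(telemetry.get_obs()["tool_rot"])
```

```text
at [0.4812 0.1083 0.1377] yaw -99.0 need world cm [-0.92 -0.98 -7.27] dyaw 0.7 n 2
rows [[np.float64(0.56), np.float64(0.38), np.float64(3.64)], [np.float64(0.55), np.float64(0.38), np.float64(3.64)]] twist each -0.34
[-178.9944877    -0.22148989  -98.98907676]
```

Emit:
{"api": "arm_command", "payload": {
  "translation": [
    [0.7,0.5,2],
    [0.6,0.4,3],
    [0,0.1,2],
    [0,0,0]
  ],
  "twist": [-0.6,0,0,0]
}}

```text
time_s: 26.65
tool_pos: [0.4677, 0.0927, 0.0624]
tool_rot: [-179.4, -0.4, -98.4]
force: [-0.6, 0.0, -0.7]
grip_width: 0.0873
```

Run:
```python
from h import *
go(.472,.0985,.004,-98.3)
```

```text
at [0.4677 0.0927 0.0624] yaw -98.4 need world cm [ 0.43  0.58 -5.84] dyaw 0.1 n 2
rows [[np.float64(-0.32), np.float64(-0.17), np.float64(2.92)], [np.float64(-0.32), np.float64(-0.17), np.float64(2.92)]] twist each -0.04
```

Emit:
{"api": "arm_command", "payload": {
  "translation": [
    [-0.4,-0.2,2],
    [-0.1,-0.1,2],
    [0,0,1.2],
    [0,0,0.3],
    [0,0,0]
  ],
  "twist": [0,0,0,0,0]
}}

```text
time_s: 27.28
tool_pos: [0.4746, 0.0941, 0.0082]
tool_rot: [-179.2, -0.4, -98.6]
force: [0.1, 0.8, 1.2]
grip_width: 0.087
```

Run:
```python
from h import *
go(.472,.0985,.005,-98.3)
```

```text
at [0.4746 0.0941 0.0082] yaw -98.6 need world cm [-0.26  0.44 -0.32] dyaw 0.3 n 1
rows [[np.float64(-0.4), np.float64(0.32), np.float64(0.32)]] twist each -0.3
```

Emit:
{"api": "arm_command", "payload": {
  "translation": [
    [-0.4,0.3,0.3],
    [0,0,0],
    [0,0,0]
  ],
  "twist": [0,0,0]
}}

```text
time_s: 27.65
tool_pos: [0.4732, 0.0989, 0.0064]
tool_rot: [-179.0, -0.4, -98.6]
force: [0.3, -1.1, -0.0]
grip_width: 0.087
```

Emit:
{"api": "arm_command", "payload": {
  "translation": [
    [0,0,0],
    [0,0,0],
    [0,0,0],
    [0,0,0],
    [0,0,0],
    [0,0,0]
  ],
  "twist": [0,0,0,0,0,0],
  "grip": 0,
  "force": 4
}}

```text
time_s: 28.4
tool_pos: [0.4735, 0.0992, 0.0066]
tool_rot: [-179.0, -0.4, -98.6]
force: [0.7, 0.6, -0.1]
grip_width: 0.0402
```

Emit:
{"api": "arm_command", "payload": {
  "translation": [
    [0,0,-1],
    [0,0,-1],
    [0,0,-1],
    [0,0,-1],
    [0,0,-1],
    [0,0,-1],
    [0,0,-1],
    [0,0,-1.5],
    [0,0,-1.5],
    [0,0,0]
  ],
  "twist": [0,0,0,0,0,0,0,0,0,0]
}}

```text
time_s: 29.65
tool_pos: [0.4713, 0.0999, 0.114]
tool_rot: [-179.0, -0.4, -98.6]
force: [-0.4, 0.2, -2.4]
grip_width: 0.0399
```

Emit:
{"api": "arm_command", "payload": {
  "translation": [
    [0,0,-1],
    [0,0,0],
    [0,0,0],
    [0,0,0]
  ],
  "twist": [0,0,0,0],
  "force": 3
}}

```text
time_s: 30.15
tool_pos: [0.4703, 0.0998, 0.1237]
tool_rot: [-179.1, -0.4, -98.6]
force: [-0.2, 0.2, -2.6]
grip_width: 0.0399
```

Run:
```python
from h import *
c=cam("scene"); cv2.imwrite("pics/s9.png",cv2.resize(c["img"][130:290,220:420],None,fx=3,fy=3))
o=telemetry.get_obs();print(o["tool_pos"],o["tool_rot"],o["force"],o["wrist_torque"],o["grip_width"])
go(.5675,-.2984,.18,-82.75,4.2)
```

```text
[0.4701665  0.09970987 0.12365203] [-179.12942934   -0.44622504  -98.57342749] [ 0.29476548  0.10061308 -2.34197189] [0.07106668 0.07549002 0.02073351] 0.03974631089470737
at [0.4702 0.0997 0.1237] yaw -98.6 need world cm [  9.73 -39.81   5.63] dyaw 15.8 n 10
rows [[np.float64(3.79), np.float64(-1.56), np.float64(-0.56)], [np.float64(3.83), np.float64(-1.45), np.float64(-0.56)], [np.float64(3.87), np.float64(-1.34), np.float64(-0.56)], [np.float64(3.91), np.float64(-1.24), np.float64(-0.56)], [np.float64(3.94), np.float64(-1.13), np.float64(-0.56)], [np.float64(3.97), np.float64(-1.02), np.float64(-0.56)], [np.float64(4.0), np.float64(-0.91), np.float64(-0.56)], [np.float64(4.02), np.float64(-0.8), np.float64(-0.56)], [np.float64(4.04), np.float64(-0.69), np.float64(-0.56)], [np.float64(4.06), np.float64(-0.58), np.float64(-0.56)]] twist each -1.58
```

View pics/s9.png

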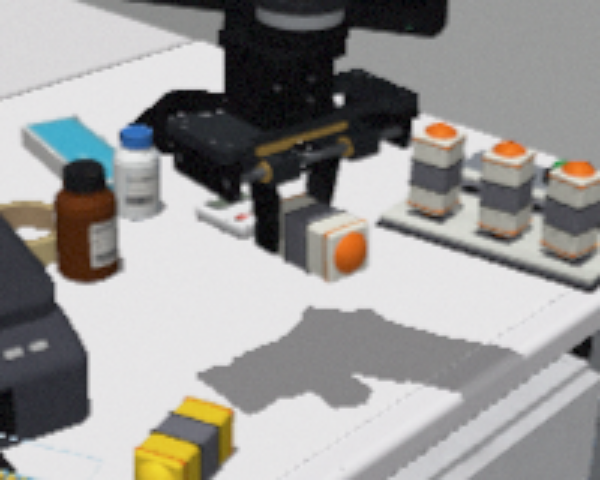

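S3 stays level, so its heavy end is +x. The -x end would be at the edge of reach, so I'll set it down about 7 cm further out and regrip.

Emit:
{"api": "arm_command", "payload": {
  "translation": [
    [0,-2.5,1],
    [0,-2.5,2],
    [0,-2,3],
    [0,0,2.5],
    [0,0,1],
    [0,0,0.5],
    [0,0,0]
  ],
  "twist": [0,0,0,0,0,0,0],
  "force": 5
}}

```text
time_s: 31.08
tool_pos: [0.5438, 0.0871, 0.0215]
tool_rot: [-179.1, -0.5, -98.7]
force: [-0.2, 0.2, -2.3]
grip_width: 0.0398
```

Run:
```python
from h import *
go(.54,.09,.008)
```

```text
at [0.5438 0.0871 0.0215] yaw -98.7 need world cm [-0.38  0.29 -1.35] dyaw 0.0 n 1
rows [[np.float64(-0.23), np.float64(0.42), np.float64(1.35)]] twist each -0.0
```

Emit:
{"api": "arm_command", "payload": {
  "translation": [
    [0,0,0.8],
    [0,0,0.4],
    [0,0,0.1],
    [0,0,0]
  ],
  "twist": [0,0,0,0]
}}

```text
time_s: 31.58
tool_pos: [0.5454, 0.087, 0.0098]
tool_rot: [-178.9, -0.5, -98.7]
force: [0.5, -0.2, -3.3]
grip_width: 0.04
```

Emit:
{"api": "arm_command", "payload": {
  "translation": [
    [0,0,0],
    [0,0,0],
    [0,0,0],
    [0,1.5,-0.2],
    [0,2,0],
    [0,1.5,0],
    [0,0,0]
  ],
  "twist": [0,0,0,0,0,0,0],
  "grip": 100
}}

```text
time_s: 32.45
tool_pos: [0.4937, 0.0958, 0.0124]
tool_rot: [-178.7, -0.5, -98.6]
force: [0.7, -0.9, -0.3]
grip_width: 0.0868
```

Run:
```python
from h import *
go(.5455-.0545*.988,.0868+.0545*.152,.0055)
```

```text
at [0.4937 0.0958 0.0124] yaw -98.6 need world cm [-0.21 -0.07 -0.69] dyaw 0.0 n 1
rows [[np.float64(0.1), np.float64(0.2), np.float64(0.69)]] twist each -0.0
```

Emit:
{"api": "arm_command", "payload": {
  "translation": [
    [0.1,0.2,0.5],
    [0,0,0.1],
    [0,0,0]
  ],
  "twist": [0,0,0]
}}

```text
time_s: 32.83
tool_pos: [0.4929, 0.0946, 0.0063]
tool_rot: [-178.6, -0.4, -98.7]
force: [0.5, -0.4, -0.1]
grip_width: 0.0871
```

Emit:
{"api": "arm_command", "payload": {
  "translation": [
    [0,0,0],
    [0,0,0],
    [0,0,0],
    [0,0,0],
    [0,0,0],
    [0,0,0]
  ],
  "twist": [0,0,0,0,0,0],
  "grip": 0,
  "force": 4
}}

```text
time_s: 33.58
tool_pos: [0.4936, 0.0948, 0.0063]
tool_rot: [-178.6, -0.4, -98.7]
force: [0.5, -0.0, -0.4]
grip_width: 0.0404
```

Emit:
{"api": "arm_command", "payload": {
  "translation": [
    [0,0,-1],
    [0,0,-1],
    [0,0,-1],
    [0,0,-1],
    [0,0,-1],
    [0,0,-1],
    [0,0,-1],
    [0,0,-1.5],
    [0,0,-1.5],
    [0,0,0]
  ],
  "twist": [0,0,0,0,0,0,0,0,0,0]
}}

```text
time_s: 34.83
tool_pos: [0.4907, 0.096, 0.1136]
tool_rot: [-178.6, -0.4, -98.7]
force: [0.7, 0.7, -2.3]
grip_width: 0.04
```

Emit:
{"api": "arm_command", "payload": {
  "translation": [
    [0,0,-2],
    [0,0,-1],
    [0,0,0],
    [0,0,0],
    [0,0,0]
  ],
  "twist": [0,0,0,0,0],
  "force": 3
}}

```text
time_s: 35.45
tool_pos: [0.4882, 0.0956, 0.1422]
tool_rot: [-178.8, -0.5, -98.7]
force: [-0.1, -1.1, -2.9]
grip_width: 0.04
```

Run:
```python
from h import *
c=cam("scene"); cv2.imwrite("pics/s10.png",cv2.resize(c["img"][130:290,220:420],None,fx=3,fy=3))
o=telemetry.get_obs();print(o["tool_pos"],o["tool_rot"],o["force"],o["wrist_torque"],o["grip_width"])
go(.5675,-.2984,.18,-82.75,4.2)
```

```text
[0.4881446  0.09561858 0.14215033] [-178.84504358   -0.49076251  -98.68115792] [-0.05566858 -0.08224538 -1.98569805] [0.06663234 0.01935574 0.01045758] 0.04007565896282803
at [0.4881 0.0956 0.1422] yaw -98.7 need world cm [  7.94 -39.4    3.78] dyaw 15.9 n 10
rows [[np.float64(3.78), np.float64(-1.38), np.float64(-0.38)], [np.float64(3.81), np.float64(-1.27), np.float64(-0.38)], [np.float64(3.85), np.float64(-1.17), np.float64(-0.38)], [np.float64(3.88), np.float64(-1.06), np.float64(-0.38)], [np.float64(3.91), np.float64(-0.95), np.float64(-0.38)], [np.float64(3.93), np.float64(-0.84), np.float64(-0.38)], [np.float64(3.95), np.float64(-0.73), np.float64(-0.38)], [np.float64(3.97), np.float64(-0.62), np.float64(-0.38)], [np.float64(3.99), np.float64(-0.51), np.float64(-0.38)], [np.float64(4.0), np.float64(-0.4), np.float64(-0.38)]] twist each -1.59
```

View pics/s10.png

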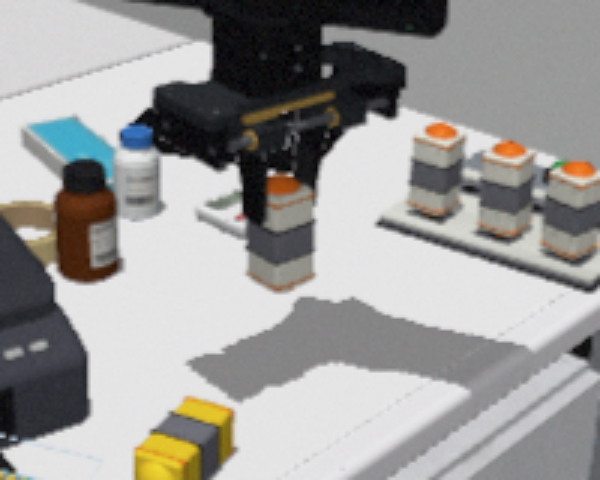

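S3 hangs plumb. I choose pocket 0 for it, away from the screen and reachable for the later key press. I'll raise it above the standing loggers first.

Emit:
{"api": "arm_command", "payload": {
  "translation": [
    [0,0,-1.5],
    [0,0,-2],
    [0,0,-2.5],
    [0,0,-1],
    [0,0,0]
  ],
  "twist": [0,0,0,0,0],
  "force": 6
}}

```text
time_s: 36.12
tool_pos: [0.4867, 0.0969, 0.216]
tool_rot: [-178.9, -0.5, -98.6]
force: [-0.2, 0.0, -2.3]
grip_width: 0.0399
```

Run:
```python
from h import *
go(.4192,-.3171,.205,-82.75,4.2)
```

```text
at [0.4867 0.0969 0.216 ] yaw -98.6 need world cm [ -6.75 -41.4   -1.1 ] dyaw 15.9 n 10
rows [[np.float64(4.19), np.float64(0.05), np.float64(0.11)], [np.float64(4.19), np.float64(0.16), np.float64(0.11)], [np.float64(4.19), np.float64(0.28), np.float64(0.11)], [np.float64(4.18), np.float64(0.39), np.float64(0.11)], [np.float64(4.16), np.float64(0.51), np.float64(0.11)], [np.float64(4.15), np.float64(0.62), np.float64(0.11)], [np.float64(4.13), np.float64(0.74), np.float64(0.11)], [np.float64(4.11), np.float64(0.85), np.float64(0.11)], [np.float64(4.08), np.float64(0.97), np.float64(0.11)], [np.float64(4.05), np.float64(1.08), np.float64(0.11)]] twist each -1.59
```

Emit:
{"api": "arm_command", "payload": {
  "translation": [
    [3,0,0],
    [4.2,0.2,0],
    [4.2,0.3,0],
    [4.2,0.4,0],
    [4.2,0.5,0],
    [4.2,0.6,0],
    [4.2,0.7,0],
    [4.2,0.9,0],
    [4.2,1,0],
    [3,1,0]
  ],
  "twist": [-1.6,-1.6,-1.6,-1.6,-1.6,-1.6,-1.6,-1.6,-1.6,-1.6]
}}

```text
time_s: 37.38
tool_pos: [0.4179, -0.3068, 0.2091]
tool_rot: [-179.6, -0.3, -81.6]
force: [0.3, 0.5, -2.4]
grip_width: 0.04
```

Emit:
{"api": "arm_command", "payload": {
  "translation": [
    [0,0,0],
    [0,0,0]
  ],
  "twist": [0,0]
}}

```text
time_s: 37.62
tool_pos: [0.4159, -0.3086, 0.2066]
tool_rot: [-179.8, -0.1, -81.9]
force: [-0.5, 0.2, -3.1]
grip_width: 0.04
```

Run:
```python
from h import *
go(.4192,-.3171,.105,-82.75,4.2)
o=telemetry.get_obs();print(o["tool_rot"],o["force"],o["grip_width"])
```

```text
at [ 0.4159 -0.3086  0.2066] yaw -81.9 need world cm [  0.33  -0.85 -10.16] dyaw -0.9 n 3
rows [[np.float64(0.3), np.float64(-0.07), np.float64(3.39)], [np.float64(0.3), np.float64(-0.07), np.float64(3.39)], [np.float64(0.3), np.float64(-0.07), np.float64(3.39)]] twist each 0.29
[-1.79796599e+02 -1.32917662e-01 -8.18662942e+01] [-0.54155696  0.18262424 -3.05027022] 0.039967561779834085
```

Emit:
{"api": "arm_command", "payload": {
  "translation": [
    [0.9,-0.2,0],
    [0,-0.1,2],
    [0,0,3],
    [0,0,3],
    [0,0,2],
    [0,0,0]
  ],
  "twist": [0.9,0,0,0,0,0]
}}

```text
time_s: 38.38
tool_pos: [0.4248, -0.315, 0.1043]
tool_rot: [-179.7, -0.2, -82.5]
force: [0.0, 0.3, -2.2]
grip_width: 0.0402
```

Run:
```python
from h import *
go(.4192,-.3171,.08,-82.75,4.2)
o=telemetry.get_obs();print(o["tool_rot"],o["force"],o["grip_width"])
```

```text
at [ 0.4248 -0.315   0.1043] yaw -82.5 need world cm [-0.56 -0.21 -2.43] dyaw -0.2 n 1
rows [[np.float64(0.13), np.float64(0.58), np.float64(2.43)]] twist each 0.24
[-179.65334943   -0.23651151  -82.51062473] [ 0.02071795  0.28280838 -2.18391693] 0.04016274519634199
```

Emit:
{"api": "arm_command", "payload": {
  "translation": [
    [0.1,0.5,0.5],
    [0,0.1,1],
    [0,0,0.5],
    [0,0,0]
  ],
  "twist": [0.2,0,0,0]
}}

```text
time_s: 38.88
tool_pos: [0.4206, -0.3179, 0.0857]
tool_rot: [-179.5, -0.4, -82.7]
force: [-0.4, -0.6, -2.8]
grip_width: 0.0396
```

Run:
```python
from h import *
go(.4192,-.3171,.07,-82.75,4.2)
```

```text
at [ 0.4206 -0.3179  0.0857] yaw -82.7 need world cm [-0.14  0.08 -1.57] dyaw -0.0 n 1
rows [[np.float64(-0.1), np.float64(0.13), np.float64(1.57)]] twist each 0.04
```

Emit:
{"api": "arm_command", "payload": {
  "translation": [
    [-0.1,0.2,0.4],
    [0,0.1,0.5],
    [0,0,0]
  ],
  "twist": [0,0,0]
}}

```text
time_s: 39.25
tool_pos: [0.4189, -0.318, 0.078]
tool_rot: [-179.3, -0.6, -82.7]
force: [0.1, -0.3, -2.9]
grip_width: 0.04
```

Emit:
{"api": "arm_command", "payload": {
  "translation": [
    [0,0.1,0.4],
    [0,0,0]
  ],
  "twist": [0,0]
}}

```text
time_s: 39.5
tool_pos: [0.4197, -0.3186, 0.0756]
tool_rot: [-179.2, -0.7, -82.7]
force: [-0.2, -0.1, -2.8]
grip_width: 0.0403
```

Emit:
{"api": "arm_command", "payload": {
  "translation": [
    [0,0.1,0.3],
    [0,0,0]
  ],
  "twist": [0,0]
}}

```text
time_s: 39.75
tool_pos: [0.4201, -0.3189, 0.0739]
tool_rot: [-179.0, -0.8, -82.7]
force: [-0.7, 1.1, -0.8]
grip_width: 0.0404
```

Run:
```python
from h import *
go(.4192,-.3171,.064,-82.75,4.2)
c=cam("scene"); cv2.imwrite("pics/s11.png",cv2.resize(c["img"][110:250,330:470],None,fx=4,fy=4))
```

```text
at [ 0.4201 -0.3189  0.0739] yaw -82.7 need world cm [-0.09  0.18 -0.99] dyaw -0.1 n 1
rows [[np.float64(-0.19), np.float64(0.06), np.float64(0.99)]] twist each 0.08
```

View pics/s11.png

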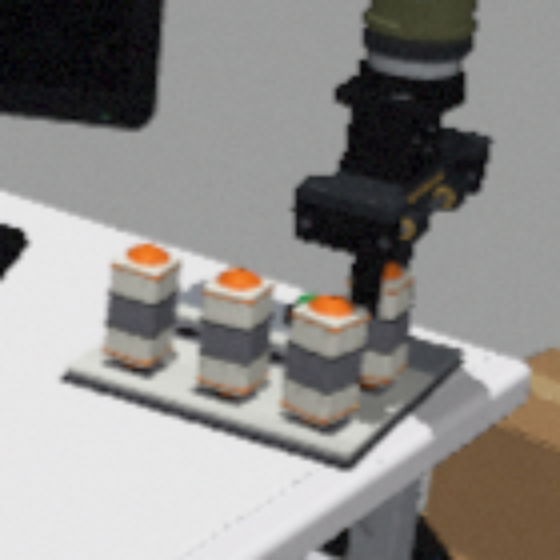

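S3 is plumb over pocket 0, and the other three stand upright. I'll lower the rest of the way.

Emit:
{"api": "arm_command", "payload": {
  "translation": [
    [-0.2,0.1,0.3],
    [0,0,0]
  ],
  "twist": [0,0]
}}

```text
time_s: 40.05
tool_pos: [0.42, -0.3176, 0.072]
tool_rot: [-178.9, -0.9, -82.7]
force: [0.1, 1.8, -1.3]
grip_width: 0.0402
```

Emit:
{"api": "arm_command", "payload": {
  "translation": [
    [0,0.1,0.3],
    [0,0,0]
  ],
  "twist": [0,0]
}}

```text
time_s: 40.3
tool_pos: [0.4202, -0.3181, 0.0699]
tool_rot: [-178.8, -0.9, -82.7]
force: [-0.7, 0.1, 0.1]
grip_width: 0.0397
```

Emit:
{"api": "arm_command", "payload": {
  "translation": [
    [0,0.1,0.3],
    [0,0,0]
  ],
  "twist": [0,0]
}}

```text
time_s: 40.55
tool_pos: [0.4203, -0.3184, 0.0677]
tool_rot: [-178.7, -1.0, -82.7]
force: [-0.7, 0.9, 1.1]
grip_width: 0.04
```

Emit:
{"api": "arm_command", "payload": {
  "translation": [
    [0,0,0],
    [0,0,0],
    [0,0,0],
    [0,0,0]
  ],
  "twist": [0,0,0,0],
  "grip": 60
}}

```text
time_s: 41.05
tool_pos: [0.4191, -0.319, 0.0663]
tool_rot: [-178.8, -1.0, -82.7]
force: [1.1, 0.1, 0.6]
grip_width: 0.0517
```

Emit:
{"api": "arm_command", "payload": {
  "translation": [
    [0,0,-1.5],
    [0,0,-2],
    [0,0,-3],
    [0,0,-3],
    [0,0,-1],
    [0,0,0]
  ],
  "twist": [0,0,0,0,0,0]
}}

```text
time_s: 41.8
tool_pos: [0.4171, -0.3176, 0.1783]
tool_rot: [-178.7, -1.1, -82.7]
force: [-0.2, -0.5, 0.6]
grip_width: 0.0521
```

Run:
```python
from h import *
c=cam("scene")
hsv=cv2.cvtColor(c["img"],cv2.COLOR_BGR2HSV).astype(int)
m=((hsv[...,0]<14)|(hsv[...,0]>174))&(hsv[...,1]>120)&(hsv[...,2]>130); m[:140]=0
for b,a in blobs(m,6): print(b.round(1),a,ray(c,*b,.107).round(3))
go(.502,-.376,.16,7.25)
print(telemetry.get_obs()["qpos"].round(0))
```

```text
[366.7 173.3] 39 [ 0.549 -0.207  0.107]
[424.4 177.5] 34 [ 0.412 -0.302  0.107]
[389.5 179.3] 39 [ 0.476 -0.217  0.107]
[412.4 186. ] 42 [ 0.404 -0.222  0.107]
at [ 0.4169 -0.3174  0.1777] yaw -82.7 need world cm [ 8.51 -5.86 -1.77] dyaw 89.9 n 10
rows [[np.float64(0.69), np.float64(-0.77), np.float64(0.18)], [np.float64(0.8), np.float64(-0.65), np.float64(0.18)], [np.float64(0.89), np.float64(-0.52), np.float64(0.18)], [np.float64(0.96), np.float64(-0.37), np.float64(0.18)], [np.float64(1.01), np.float64(-0.22), np.float64(0.18)], [np.float64(1.03), np.float64(-0.06), np.float64(0.18)], [np.float64(1.03), np.float64(0.11), np.float64(0.18)], [np.float64(1.0), np.float64(0.26), np.float64(0.18)], [np.float64(0.95), np.float64(0.42), np.float64(0.18)], [np.float64(0.87), np.float64(0.56), np.float64(0.18)]] twist each -8.99
[ 55.   4. -21. 105.   2.  69. -50.]
```

All four loggers stand. I'll shut the gripper and turn it so its long side lies along the dock's x for the key, keeping its body clear of the logger in pocket 0.

Emit:
{"api": "arm_command", "payload": {
  "translation": [
    [0.7,-0.8,0],
    [0.8,-0.7,0],
    [0.9,-0.5,0],
    [1,-0.4,0],
    [1,-0.2,0],
    [1,-0.1,0],
    [1,0.1,0],
    [1,0.3,0],
    [1,0.4,0],
    [0.9,0.6,0]
  ],
  "twist": [-9,-9,-9,-9,-9,-9,-9,-9,-9,-9],
  "grip": 0
}}

```text
time_s: 43.1
tool_pos: [0.4999, -0.3701, 0.1625]
tool_rot: [-179.9, -0.3, 10.4]
force: [0.6, 0.3, -0.2]
grip_width: 0.0007
```

Run:
```python
from h import *
go(.5024,-.381,.12,7.25)
print(telemetry.get_obs()["tool_rot"])
```

```text
at [ 0.4999 -0.3701  0.1625] yaw 10.4 need world cm [ 0.25 -1.09 -4.25] dyaw -3.1 n 1
rows [[np.float64(0.05), np.float64(1.12), np.float64(4.25)]] twist each 3.14
[-179.89720947   -0.26240167   10.38969685]
```

Emit:
{"api": "arm_command", "payload": {
  "translation": [
    [0,1,0],
    [0,0,2],
    [0,0,2],
    [0,0,1.5],
    [0,0,0]
  ],
  "twist": [2,1,0,0,0]
}}

```text
time_s: 43.72
tool_pos: [0.4982, -0.3784, 0.098]
tool_rot: [-179.5, 0.1, 6.5]
force: [-0.1, 0.5, 0.7]
grip_width: 0.0007
```

Run:
```python
from h import *
c=cam("top"); hsv=cv2.cvtColor(c["img"],cv2.COLOR_BGR2HSV)
go(.5024,-.381,.05,7.25)
```

```text
at [ 0.4987 -0.3787  0.0989] yaw 6.6 need world cm [ 0.37 -0.23 -4.89] dyaw 0.7 n 1
rows [[np.float64(0.34), np.float64(0.28), np.float64(4.89)]] twist each -0.69
```

Emit:
{"api": "arm_command", "payload": {
  "translation": [
    [0.3,0.3,1.5],
    [0,0,1.5],
    [0,0,1.5],
    [0,0,0]
  ],
  "twist": [-0.7,0,0,0]
}}

```text
time_s: 44.28
tool_pos: [0.5027, -0.3814, 0.0516]
tool_rot: [-179.6, 0.0, 7.3]
force: [-0.4, 0.6, -0.4]
grip_width: 0.0007
```

Run:
```python
from h import *
go(.5024,-.381,.035,7.25)
c=cam("scene"); cv2.imwrite("pics/s12.png",cv2.resize(c["img"][110:250,330:470],None,fx=4,fy=4))
```

```text
at [ 0.5027 -0.3814  0.0516] yaw 7.3 need world cm [-0.03  0.04 -1.66] dyaw -0.0 n 1
rows [[np.float64(-0.03), np.float64(-0.05), np.float64(1.66)]] twist each 0.01
```

View pics/s12.png

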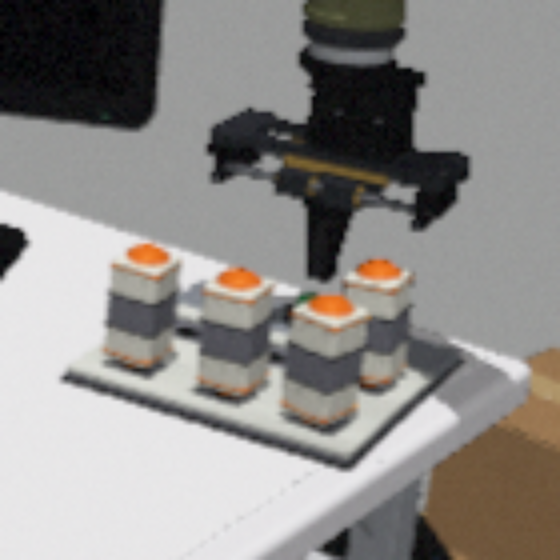

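All four stand, and the shut fingers are above the key. I'll press down in steps, watching the force.

Emit:
{"api": "arm_command", "payload": {
  "translation": [
    [0,0,0.8],
    [0,0,0.5],
    [0,0,0]
  ],
  "twist": [0,0,0]
}}

```text
time_s: 44.7
tool_pos: [0.504, -0.3821, 0.0397]
tool_rot: [-179.7, -0.1, 7.3]
force: [-0.2, -0.4, -0.6]
grip_width: 0.0005
```

Emit:
{"api": "arm_command", "payload": {
  "translation": [
    [0,0,0.5],
    [0,0,0]
  ],
  "twist": [0,0]
}}

```text
time_s: 44.95
tool_pos: [0.5043, -0.3823, 0.0349]
tool_rot: [-179.8, -0.2, 7.3]
force: [-0.6, 0.5, 0.3]
grip_width: 0.0002
```

Emit:
{"api": "arm_command", "payload": {
  "translation": [
    [0,0,0.5],
    [0,0,0]
  ],
  "twist": [0,0]
}}

```text
time_s: 45.2
tool_pos: [0.5048, -0.3827, 0.0305]
tool_rot: [-179.8, -0.2, 7.3]
force: [-1.0, 0.8, 2.6]
grip_width: 0.0004
```

Emit:
{"api": "arm_command", "payload": {
  "translation": [
    [0,0,0.4],
    [0,0,0]
  ],
  "twist": [0,0]
}}

```text
time_s: 45.45
tool_pos: [0.5051, -0.3829, 0.0287]
tool_rot: [-179.9, -0.2, 7.2]
force: [-2.3, 1.3, 4.0]
grip_width: 0.0006
```

Emit:
{"api": "arm_command", "payload": {
  "translation": [
    [0,0,0.4],
    [0,0,0]
  ],
  "twist": [0,0]
}}

```text
time_s: 45.7
tool_pos: [0.5054, -0.383, 0.0291]
tool_rot: [-179.9, -0.1, 7.2]
force: [-1.8, 2.0, 3.9]
grip_width: 0.0003
```

Emit:
{"api": "arm_command", "payload": {
  "translation": [
    [0,0,0.8]
  ],
  "twist": [0]
}}

```text
time_s: 45.82
tool_pos: [0.5061, -0.3836, 0.0272]
tool_rot: [179.9, -0.1, 7.2]
force: [-18.0, 10.3, 59.3]
grip_width: 0.0003
```

Emit:
{"api": "arm_command", "payload": {
  "translation": [
    [0,0,1.2]
  ],
  "twist": [0]
}}

```text
time_s: 45.95
tool_pos: [0.5064, -0.3838, 0.0265]
tool_rot: [179.8, 0.1, 7.2]
force: [-30.1, 19.2, 88.3]
grip_width: 0.0004
```

The key is at its stop: the force rose sharply, to 88 N. I'll lift off now.

Emit:
{"api": "arm_command", "payload": {
  "translation": [
    [0,0.1,-0.8],
    [0,0.2,-1],
    [0,0,-1.5],
    [0,0,-2],
    [0,0,-3],
    [0,0,-3],
    [0,0,-3],
    [0,0,0]
  ],
  "twist": [0,0,0,0,0,0,0,0]
}}

```text
time_s: 46.95
tool_pos: [0.5071, -0.3861, 0.1779]
tool_rot: [179.8, 0.1, 7.2]
force: [-0.8, 1.0, 0.2]
grip_width: 0.0002
```

Emit:
{"api": "arm_command", "payload": {
  "translation": [
    [0,4,0],
    [0,5,0],
    [0,5,0],
    [0,4,0],
    [0,0,0],
    [0,0,0],
    [0,0,0],
    [0,0,0]
  ],
  "twist": [0,0,0,0,0,0,0,0]
}}

```text
time_s: 47.95
tool_pos: [0.5297, -0.5629, 0.1707]
tool_rot: [-179.6, 0.4, 7.6]
force: [-0.1, 0.3, -0.0]
grip_width: 0.0
```

Run:
```python
from h import *
c=cam("scene"); a=cv2.resize(c["img"][130:240,330:470],None,fx=3,fy=3)
hsv=cv2.cvtColor(c["img"],cv2.COLOR_BGR2HSV).astype(int)
m=((hsv[...,0]<14)|(hsv[...,0]>174))&(hsv[...,1]>120)&(hsv[...,2]>130); m[:140]=0
for b,k in blobs(m,6): print(b.round(1),k,ray(c,*b,.107).round(3))
d=cam("top"); b=cv2.resize(d["img"][190:300,340:460],None,fx=3,fy=3)
hsv=cv2.cvtColor(d["img"],cv2.COLOR_BGR2HSV)
m=((hsv[...,0]<14))&(hsv[...,1]>120); m[:,:350]=0;m[:,440:]=0;m[:190]=0;m[285:]=0
for q,k in blobs(m,6): print("top",q.round(1),k,ray(d,*q,.106).round(4))
cv2.imwrite("pics/s13.png",np.hstack([a,b])); o=telemetry.get_obs(); print(o["tool_pos"],o["force"])
```

```text
[366.5 173.3] 39 [ 0.55  -0.207  0.107]
[424.3 177.1] 42 [ 0.414 -0.304  0.107]
[389.5 179.3] 39 [ 0.476 -0.217  0.107]
[412.4 186. ] 42 [ 0.404 -0.222  0.107]
top [380.7 214.1] 74 [ 0.5571 -0.2195  0.106 ]
top [383.8 241.4] 76 [ 0.4827 -0.229   0.106 ]
top [416.2 265.3] 79 [ 0.4202 -0.3178  0.106 ]
top [386.  268.1] 78 [ 0.4107 -0.236   0.106 ]
[ 0.52971875 -0.5632245   0.17089799] [-0.62175461  0.40219415 -0.12508463]
```

View pics/s13.png

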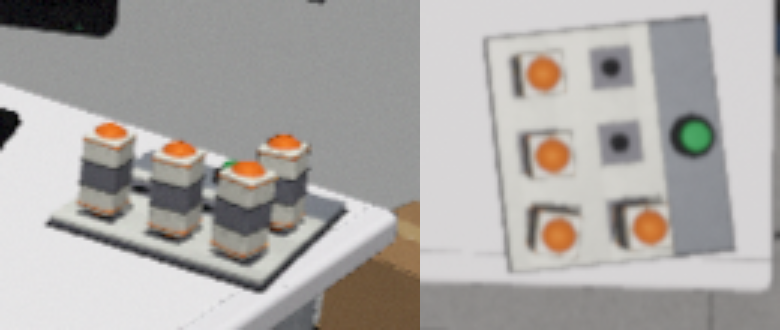

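The final view shows all four loggers upright. Their tops are within about 1 mm of the pocket centres, the key appears to be up, and the robot is clear. I'm handing the job in.

```bash
python3 -c "
from cell import env
print(env.sign_off())"
```

```text
the job is handed in; nothing more can be done
None
```

The three loose loggers now stand heavy end down in pockets 5, 3 and 0, and the one already docked still stands in pocket 1. I then pressed the start key and handed the job in at about 48 s; hand-in reported no verdict.

- **Finding the heavy ends:** I gripped each logger softly near one end. One swung plumb straight away. The other two stayed level, so I set them down and regripped at the other end, where they swung plumb too.
- **Final check, loggers:** in both camera views all four stand upright. In the top view the three I placed sit within about 1–2 mm of their pocket centres.
- **Final check, key:** it moved about 6 mm down to its stop and looks up again in the picture. The robot was clear of everything.
- **Key force:** after the key bottomed out, the wrist force peaked at about 88–95 N. That is below the 120 N limit, and only the fingertips were pressing. It was harder than needed. The 40 N limit is stated for the arm and gripper body only, so I don't expect the fingertip press to count against it.
- **Bottles and timer:** I did not move the arm near either bottle or the timer, and the pictures during the work show them in place. I did not measure their positions again at the end.

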